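# Empty the vial tray over the tub's low edge

### The arm

A 7-joint arm with a two-finger parallel gripper is mounted at the origin on the work surface. World frame = base frame: x ahead of the robot, y to its left, z up, the work surface at z = 0. Lengths are in m, angles in rad, forces in N, time in s.
With the tool pointing down it reaches from about 0.425 to 0.925 m from the base axis. Payload 6.8 kg.
Tool frame: the origin (TCP) lies at the very end of the fingers, on their centre line; the grasp point (between the pads) lies 19 mm behind it (bot.grip_depth is the distance from the TCP to the grasp point, in m); z points along the fingers, y is the direction in which the jaws open and shut (so a half turn about z gives the same grasp; the last joint's range is limited). The gripper opens to 85 mm and grips with 20 to 120 N. Pads are 22 mm wide; open, the fingers measure 114 mm over their backs; the gripper's body (76 mm by 85 mm) begins 54 mm behind the grasp point. The pads swing forward as they close: fully open they stand 13 mm farther back than shut.
Start: joints at [-1.401, 0.477, 0.022, 1.555, -0.011, 1.109, -0.083], TCP at [0.185, 0.649, 0.231] pointing down, gripper open.
Joint ranges: [-2.96, 2.96], [-0.34, 2.1], [-1.41, 1.46], [0.24, 2.44], [-1.37, 4.51], [0.17, 1.92], [-2.96, 2.96]. Speed limits (rad/s): [2.39, 2.39, 3.14, 3.14, 3.14, 3.14, 3.14].

### API

Orientations are given as a unit quaternion [w, x, y, z].
In Python, from station import bot gives the robot as it stands.
- The arm moves only by the tool step_arm, never from a script. Its argument "increments" is a list of rows, each a list of 7 numbers: the shift along the world's x, y, z in m, then the turn, a rotation vector about the world's x, y, z in degrees, then the gripper command: -1 is fully open, 1 is shut, values between are in proportion. In form: [[dx, dy, dz, rx, ry, rz, fingers], ...]. A call has 1 to 10 rows; each row is the pose to reach, as a shift and turn from the pose commanded when the call began; what a row does not reach only later rows make up. A row lasts 1/12 s, in which the tool goes at most 41.7 mm and 7.16 degrees, less where a joint would pass 70% of its speed; a pose out of reach is approached as far as the arm can. A call with a gripper value outside its range is refused whole. The fingers move at their own pace and stop on an object; "force" is the grip in N (left out, the last holds). Time passes only in rows, so rows that repeat a pose let the fingers close. It gives the time, the measured TCP pose, the force and the opening at its end, in the units of the state.
- bot.get_obs(): the state, without advancing time (a new reading comes with each control period).
- bot.read_camera(name): name is "side" or "top"; returns a dict with "color" (384x512x3 uint8, red, green, blue), "intrinsics" (3x3 intrinsics, pixels), "extrinsics" (4x4, takes a point from camera to world coordinates). Camera axes: x right, y up, looking along -z (the intrinsics and any distortion apply to the point x, -y, -z); pixel columns grow to the right and rows downward; lengths in m; the calibration is good to about 2 mm. A picture is of the moment at which its call begins. There is no depth.
- bot.hand_in(): hands the job in, once; it reports no verdict.
Trained networks look in the newest picture that a camera, given by its name, has taken for a name from the list of things; names that differ only in an ending like _2 or _b are one class to them, and where a whole thing is asked for, a point or a joint stands for the part that bears it (a point fixed in the world has none). Each returns a list of dicts, best first, with "conf" (0 to 1); they miss things now and then, are a little off and sometimes report something else, mostly with a low value. They report only what shows in the picture. A call takes as long as a camera call.
- bot.recognise(thing, camera): "location" ([column, row] as shares, 0 to 1, of the picture: columns of its width, rows of its height, amid what is visible of it).
- bot.place_of(thing, camera): "location" ([column, row] as shares, 0 to 1, of the picture: columns of its width, rows of its height: a listed point, or the origin of a listed thing).
The state is a dict: "t": time; "q": joint angles; "joint_vel": joint speeds; "joint_torque": joint torques, N m; "eef_pos": TCP position; "tool_rot": TCP orientation; "contact_force": force on the tool from outside, world axes, zero at the start; "torque": the same for the moment, N m; "gripper_width": opening from 0.0 (shut) to 1.0 (fully open).
Only numpy, scipy, OpenCV 4.12 (cv2) and the standard library are available. Lean on these libraries where they do the work, as an engineer would, in place of code of your own. Each camera call takes 0.05 s, during which the arm holds its last target.

### The job

Pick up the metal tray by its handle and keep it level, with the four vials aboard, while you hook the notch under its pouring lip squarely over the low edge of the tub. With the lip kept bearing on that edge as a pivot, swing the handle up and over until all four vials have tipped into the tub, then put the empty tray back flat on its mat, lying the way it lay before, and let go. Bear on the tub gently so that it stays where it stands, and leave the other bench things alone.

Things in the scene. Friction and masses are not known exactly. Their poses are not given: they have to be found in the camera images.
- tray: Aluminium tray, 3 mm sheet, floor 116 (x) by 106 (y), side and rear walls 32 high, about 0.22 kg. Origin: centre of its underside. Pours towards +x: from x=52 to 90 the floor ramps up to a flat lip (underside z=12) that ends at x=110, with no front wall. Bystanders stand at least 20 mm from it. The handle is at the -x end.
- tray_grip (a point): Centre of the tray's handle, at (-100, 0, 45) in the tray's frame, with the tray's axes: a black fin 12 thick (along y), 26 high, 66 long (x from -128 to -62), free on both sides. Hold it firmly across its thickness: the loaded tray twists in a light grip.
- tray_notch (a point): Rear upper corner of the notch under the lip, at (89.5, 0, 12) in the tray's frame, with its axes. The notch is a channel along y, 17.5 wide in x, that drops over the tub's low edge: behind it a rib 8 deep, in front a turned-down edge 4 deep. This corner meets the outer top corner of the low edge when the tray is pushed home.
- tub: White open plastic tub, 160 (x) by 190 (y), walls 4 thick, about 1.5 kg, loose on the bench. Origin: centre of its underside. Three walls are 130 high; the fourth, at -x, is the low edge, 90 high. The tray is emptied towards the tub's +x. Inner floor at z=6. A sideways push of some 5 to 10 N may slide it.
- tub_rim (a point): Middle of the top of the tub's low edge, at (-78, 0, +90) in the tub's frame and with its axes (the wall is 4 thick, so its outer face is 2 further to -x). The opening between the higher side walls is 182 wide.
- vial0_mid (a point): Amber sample vial with a black cap, 20 in diameter, 35 tall, 18 g; its centre, half-way up. It stands loose in the tray at the start.
- vial1_mid (a point): Amber sample vial with a black cap, 20 in diameter, 35 tall, 18 g; its centre, half-way up. It stands loose in the tray at the start.
- vial2_mid (a point): Amber sample vial with a black cap, 20 in diameter, 35 tall, 18 g; its centre, half-way up. It stands loose in the tray at the start.
- vial3_mid (a point): Amber sample vial with a black cap, 20 in diameter, 35 tall, 18 g; its centre, half-way up. It stands loose in the tray at the start.
- mat: Black rubber mat fixed to the bench, 280 (x) by 150 (y), 3 thick; origin at the centre of its underside. At the start the tray lies on it, tray centre within about 10 mm of mat centre, tray +x along mat +x within 0.1 rad.
- amber_bottle: Bystander: amber bottle, 62 in diameter, 145 tall, beside the tub. Origin under its centre.
- beaker: Bystander: glass beaker, 68 in diameter, 85 tall, beside the mat. Origin under its centre.
- spatula: Bystander: spatula, 170 long, lying beside the mat on the robot's side.

How it is judged:
By the outcome, as a careful person would: the job done as asked, in the order asked, and still so for the second after the job is handed in, with the robot touching nothing.
It also fails if it takes over 70 s, if anything falls off the work surface, if the arm or the gripper's body presses on something with over 40 N, if the wrist force passes 120 N, or if a joint passes its speed limit or range.

## Working session

There is one attempt and no reset: what is moved stays moved. The work goes in short steps, Python scripts to look and compute and a tool call to move; the robot and the scene stay as the last step left them, time stands still between calls to the robot, and variables do not carry over. Pictures are saved under pics/ and viewed, and the job is handed in when it is done.

Besides the shell and the picture viewer there is one more tool, called after "Request:" as a command line: name --pt "numbers of a row" for each row, then --argument value for the rest. step_arm: Moves the arm, as the interface text tells. Its arguments: {"type":"object","properties":{"increments":{"type":"array","items":{"type":"array","items":{"type":"number"}}},"force":{"type":"number"}},"required":["increments"]}

```bash
ls; mkdir -p pics; cat > h.py <<'E'
import numpy as np, cv2, json
from station import bot
def cam(n,save=None):
    c=bot.read_camera(n)
    if save: cv2.imwrite('pics/'+save,c['color'][:,:,::-1])
    return c
def proj(c,P):
    K=np.array(c['intrinsics']);E=np.array(c['extrinsics']);p=np.linalg.inv(E)@np.append(P,1)
    v=K@np.array([p[0],-p[1],-p[2]]);return v[:2]/v[2]
def ray(c,uv):
    K=np.array(c['intrinsics']);E=np.array(c['extrinsics'])
    d=np.linalg.inv(K)@np.array([uv[0],uv[1],1]);d=np.array([d[0],-d[1],-d[2]])
    d=E[:3,:3]@d;return E[:3,3],d/np.linalg.norm(d)
def onz(c,uv,z):
    o,d=ray(c,uv);return o+d*(z-o[2])/d[2]
def tri(rs):
    A=np.zeros((3,3));b=np.zeros(3)
    for o,d in rs:
        M=np.eye(3)-np.outer(d,d);A+=M;b+=M@o
    p=np.linalg.solve(A,b);return p,[float(np.linalg.norm((np.eye(3)-np.outer(d,d))@(p-o))) for o,d in rs]
E
python3 - <<'E'
from h import *
np.set_printoptions(precision=4,suppress=True)
o=bot.get_obs();print({k:np.round(v,3) for k,v in o.items()})
cs={n:cam(n,n+'0.png') for n in('top','side')}
for n in cs: print(n,cs[n]['intrinsics'],cs[n]['extrinsics'],[k for k in cs[n]])
W=np.array([512,384])
for t in ['tray','tray_grip','tray_notch','tub','tub_rim','vial0_mid','mat','amber_bottle','beaker','spatula']:
    for n in cs:
        r=bot.place_of(t,n);print(t,n,[(np.round(np.array(a['location'])*W,1),round(a['conf'],2)) for a in r[:5]])
E
```

```text
pics
{'t': np.float64(0.0), 'q': array([-1.401,  0.478,  0.022,  1.556, -0.011,  1.109, -0.083]), 'joint_vel': array([ 0.002, -0.001, -0.   , -0.001,  0.002,  0.001,  0.001]), 'joint_torque': array([  0.   , -59.646,   1.607, -28.12 ,   0.012,   0.009,   0.   ]), 'eef_pos': array([0.185, 0.649, 0.23 ]), 'tool_rot': array([-0.   ,  0.138,  0.99 , -0.001]), 'contact_force': array([-0.181,  0.522,  0.17 ]), 'torque': array([ 0.027, -0.045, -0.008]), 'gripper_width': np.float64(0.998)}
top [[470.8376   0.     258.807 ]
 [  0.     470.8376 184.4328]
 [  0.       0.       1.    ]] [[-0.0192  0.9933 -0.114   0.4143]
 [-0.9998 -0.02   -0.0058 -0.0283]
 [-0.008   0.1139  0.9935  1.1512]
 [ 0.      0.      0.      1.    ]] ['color', 'intrinsics', 'extrinsics']
side [[367.7144   0.     258.2453]
 [  0.     367.7144 188.6084]
 [  0.       0.       1.    ]] [[-0.813   0.2983 -0.5001  0.196 ]
 [-0.5819 -0.445   0.6807  0.4744]
 [-0.0195  0.8444  0.5353  0.5026]
 [ 0.      0.      0.      1.    ]] ['color', 'intrinsics', 'extrinsics']
tray top [(array([181.8, 184.4]), 0.69), (array([313.2, 175.9]),
[... 222 characters left out ...]
 (array([204.9, 224. ]), 0.44)]
tray_notch side [(array([227.3, 251.6]), 0.71)]
tub top [(array([337.8, 187.1]), 0.79), (array([344.5, 126.2]), 0.74)]
tub side [(array([315.2, 194.9]), 0.81)]
tub_rim top [(array([312.2, 172.9]), 0.7)]
tub_rim side [(array([291.7, 174. ]), 0.58)]
vial0_mid top [(array([188.2, 175.1]), 0.63)]
vial0_mid side [(array([199.7, 265.5]), 0.75)]
mat top []
mat side []
amber_bottle top [(array([342.3, 126.9]), 0.93), (array([182. , 184.6]), 0.23)]
amber_bottle side [(array([265.3, 173.1]), 0.91)]
beaker top [(array([178.4, 128.5]), 0.89)]
beaker side [(array([146.6, 261.1]), 0.73)]
spatula top [(array([205.3, 228. ]), 0.65)]
spatula side [(array([273.1, 299. ]), 0.6)]
```

View pics/top0.png

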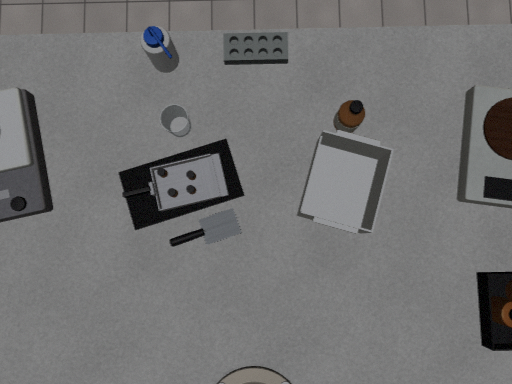

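View pics/side0.png

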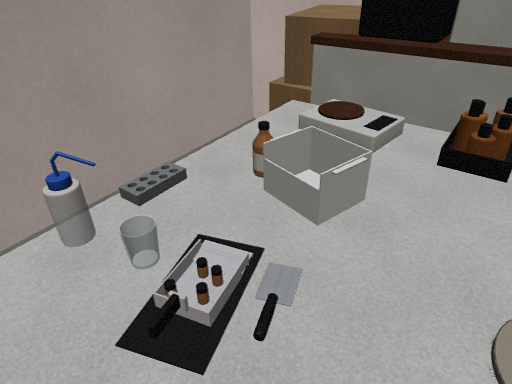

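```bash
python3 - <<'E'
import cv2
t=cv2.imread('pics/top0.png');s=cv2.imread('pics/side0.png')
def c(im,x0,y0,w,h,f,n): cv2.imwrite('pics/'+n,cv2.resize(im[y0:y0+h,x0:x0+w],None,fx=f,fy=f,interpolation=cv2.INTER_CUBIC))
c(t,110,130,140,105,5.5,'c1.png');c(t,290,90,120,150,4,'c2.png')
c(s,120,225,150,140,4,'c3.png');c(s,240,110,150,115,5,'c4.png')
E
```

```text
(no output)
```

View pics/c1.png

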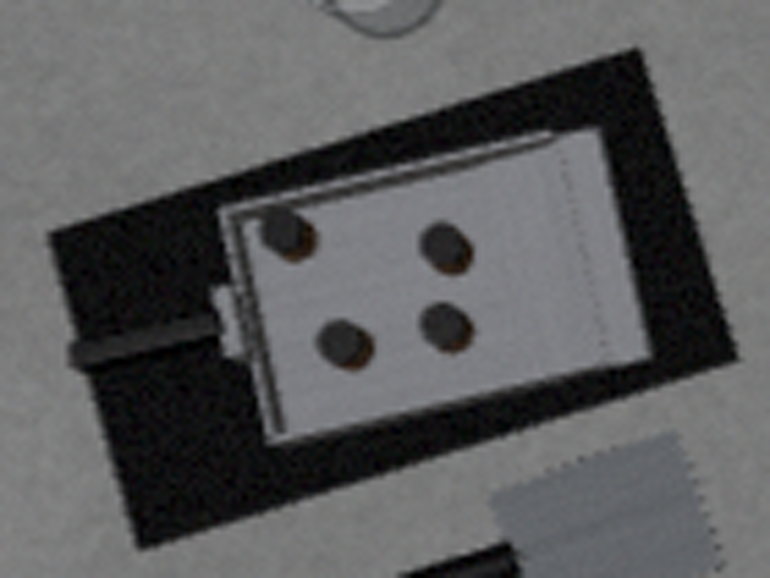

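View pics/c2.png

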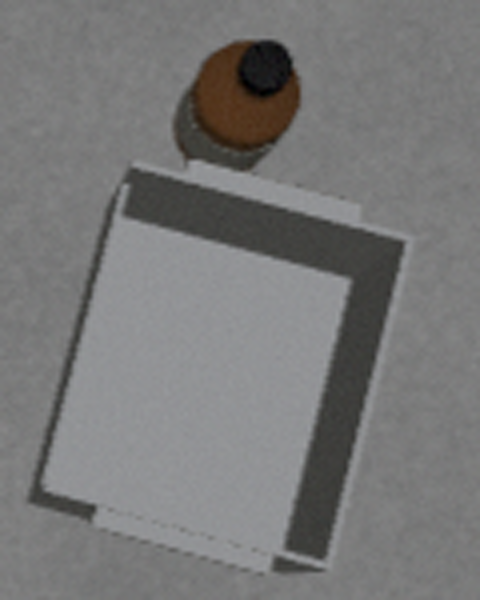

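View pics/c3.png

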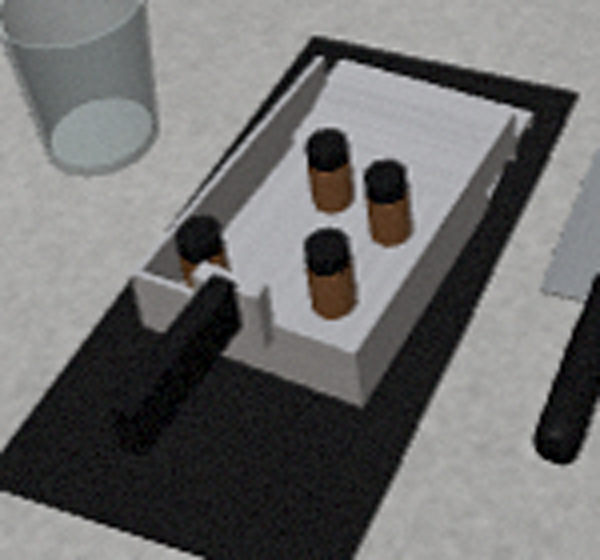

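View pics/c4.png

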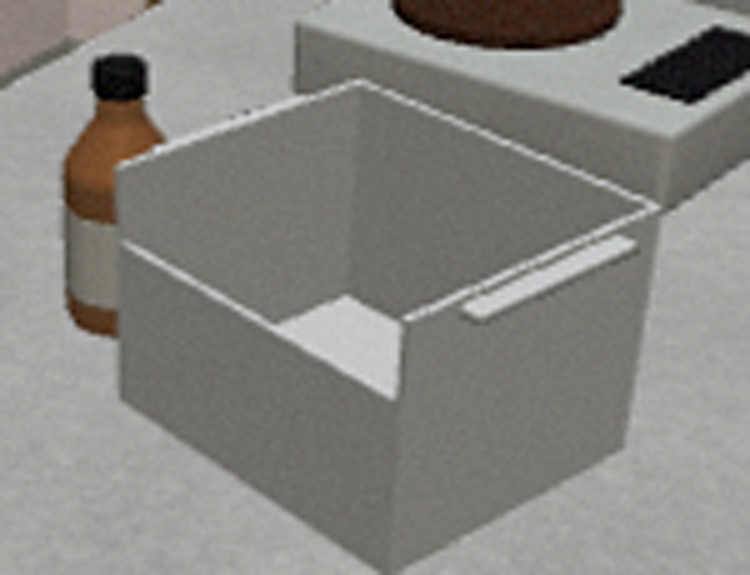

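```bash
cat > fit.py <<'E'
from h import *
from scipy.optimize import least_squares
def un(u,s,o): return (np.array(u)+.5)/s-.5+np.array(o)
def Rz(a): return np.array([[np.cos(a),-np.sin(a),0],[np.sin(a),np.cos(a),0],[0,0,1]])
def fit(obs,x0,fz=None):
    def T(x): return Rz(x[3]),np.array([x[0],x[1],x[2] if fz is None else fz])
    def f(x):
        R,t=T(x);return np.concatenate([proj(c,R@np.array(P)+t)-u for c,P,u in obs])
    r=least_squares(f,x0,loss='soft_l1');return r.x,f(r.x).reshape(-1,2)
E
python3 - <<'E'
from fit import *
np.set_printoptions(precision=4,suppress=True)
T=cam('top');S=cam('side')
t1=lambda u:un(u,5.5,(110,130));t2=lambda u:un(u,4,(290,90));s3=lambda u:un(u,4,(120,225));s4=lambda u:un(u,5,(240,110))
m=1e-3
tub=[(S,(-.08,-.095,0),s4((390,574))),(S,(-.08,.095,0),s4((120,398))),(S,(.08,-.095,0),s4((625,448))),(S,(.08,-.095,.13),s4((660,207))),
(S,(.08,.095,.13),s4((360,79))),(S,(-.08,.095,.13),s4((117,168))),(S,(-.08,-.095,.13),s4((402,320))),
(T,(-.08,.095,.13),t2((132,163))),(T,(.08,.095,.13),t2((408,240))),(T,(.08,-.095,.13),t2((328,568)))]
tray=[(T,(.11,.053,.015),t1((602,128))),(T,(.11,-.053,.015),t1((652,355))),(T,(-.058,.053,.032),t1((218,208))),(T,(-.058,-.053,.032),t1((270,447))),(T,(-.128,0,.058),t1((73,357))),
(S,(-.058,.053,.032),s3((135,278))),(S,(-.058,-.053,.032),s3((360,352))),(S,(-.058,-.053,0),s3((365,405))),(S,(.11,-.053,.015),s3((532,113))),(S,(.11,.053,.015),s3((338,58))),(S,(-.128,0,.058),s3((131,412)))]
mat=[(T,(-.14,.075,.003),t1((50,233))),(T,(.14,.075,.003),t1((637,48))),(T,(.14,-.075,.003),t1((738,358))),(T,(-.14,-.075,.003),t1((140,548))),(S,(.14,.075,.003),s3((312,36))),(S,(.14,-.075,.003),s3((578,95)))]
for n,o in(('tub',tub),('tray',tray),('mat',mat)):
  for cc in (None,T,S):
    oo=[q for q in o if cc is None or q[0] is cc]
    x,r=fit(oo,[.4,0,0,-1.5]);print(n,x,np.abs(r).max())
    if cc is None:print(r.round(1).tolist())
E
```

```text
tub [ 0.5361 -0.2136  0.0032 -1.8651] 1.385288964905783
[[-0.6, 1.2], [-0.5, 0.2], [-0.1, 0.4], [0.8, -0.1], [0.0, -0.2], [-0.6, -0.7], [1.3, 0.4], [-0.3, -0.9], [1.4, -0.8], [0.1, 1.1]]
tub [ 0.5384 -0.2175 -0.0182 -1.8607] 0.31766481535743196
tub [ 0.5403 -0.222  -0.0017 -1.8656] 1.192392153305434
tray [ 0.5496  0.1712  0.0034 -1.3433] 1.2779971640668464
[[-0.9, -0.9], [0.3, -0.3], [0.3, 0.2], [0.6, -0.4], [-0.3, 0.6], [-0.2, -0.5], [0.1, 0.5], [0.7, 0.5], [0.2, -0.3], [0.7, 0.4], [-1.3, -0.3]]
tray [ 0.5493  0.1713  0.0031 -1.3552] 0.497679385624167
tray [ 0.552   0.1695  0.0004 -1.3366] 0.7577043478543146
mat [ 0.5534  0.1702 -0.001  -1.2788] 0.8997761180080488
[[-0.8, -0.3], [0.6, -0.9], [0.5, -0.1], [-0.3, 0.5], [0.1, 0.5], [0.3, -0.0]]
mat [ 0.5545  0.1725 -0.0143 -1.2803] 0.24802659880666056
mat [ 0.5546  0.1714  0.0003 -1.2891] 5.684341886080802e-14
```

Request:
step_arm --pt "0.025 -0.028 0.005 0 0 -5 -1" --pt "0.05 -0.056 0.01 0 0 -10 -1" --pt "0.075 -0.084 0.015 0 0 -15 -1" --pt "0.1 -0.112 0.02 0 0 -20 -1" --pt "0.125 -0.14 0.02 5 0 -25 -1" --pt "0.15 -0.168 0.02 10 0 -30 -1" --pt "0.175 -0.196 0.02 15 0 -35 -1" --pt "0.2 -0.224 0.02 20 0 -40 -1" --pt "0.225 -0.252 0.02 25 0 -45 -1" --pt "0.25 -0.28 0.02 30 0 -50 -1"

```text
t: 2.03
eef_pos: [0.4368, 0.3669, 0.2524]
tool_rot: [-0.034, 0.537, 0.805, 0.251]
contact_force: [0.2, 0.8, -0.3]
gripper_width: 0.996
```

```bash
cat > log.py <<'E'
from h import *
o=bot.get_obs()
open('log.jsonl','a').write(json.dumps({k:np.array(v).tolist() for k,v in o.items()})+'\n')
print({k:np.round(v,4).tolist() for k,v in o.items()})
E
python3 log.py
```

```text
{'t': 2.0333, 'q': [-0.9139, 0.0859, 0.2365, 2.1479, -0.4999, 0.4895, 0.1059], 'joint_vel': [0.9643, -0.2088, 0.1241, 0.6189, -1.9096, -0.9406, 1.6605], 'joint_torque': [-6.7948, -31.614, 0.17, -27.1265, 2.4956, -0.1657, -2.8451], 'eef_pos': [0.4368, 0.3669, 0.2524], 'tool_rot': [-0.0338, 0.5366, 0.8049, 0.251], 'contact_force': [0.238, 0.829, -0.26], 'torque': [-0.322, 0.2126, 0.0777], 'gripper_width': 0.9963}
```

Request:
step_arm --pt "0 0 0 0 0 0 -1" --pt "0 0 0 0 0 0 -1" --pt "0.01 -0.01 0 -7 0 0 -1" --pt "0.02 -0.02 0.01 -14 0 0 -1" --pt "0.03 -0.03 0.02 -21 0 0 -1" --pt "0.04 -0.04 0.03 -28 0 0 -1" --pt "0.05 -0.05 0.04 -35 0 0 -1" --pt "0.06 -0.06 0.05 -42 0 0 -1" --pt "0.06 -0.06 0.05 -49 0 0 -1" --pt "0.06 -0.06 0.05 -49 0 0 -1"

```text
t: 2.87
eef_pos: [0.4936, 0.3155, 0.3003]
tool_rot: [0.192, 0.497, 0.839, -0.11]
contact_force: [-2.3, 1.8, -1.4]
gripper_width: 0.999
```

```bash
python3 log.py
```

```text
{'t': 2.8667, 'q': [-1.1722, 0.347, 0.3487, 1.6954, 0.3201, 1.2791, -0.4498], 'joint_vel': [-0.0323, 0.0541, 0.0215, 0.0083, 0.006, 0.0554, 0.0062], 'joint_torque': [5.3753, -51.7661, 9.7069, -28.6907, 2.9335, 1.8526, -0.2601], 'eef_pos': [0.4936, 0.3155, 0.3003], 'tool_rot': [0.1921, 0.4966, 0.8393, -0.1101], 'contact_force': [-2.2953, 1.8458, -1.3806], 'torque': [0.5556, 0.3174, -0.0198], 'gripper_width': 0.9991}
```

Request:
step_arm --pt "0.01 0 0 -5 5 0 -1" --pt "0.02 0 0 -10 10 0 -1" --pt "0.03 0 0 -15 15 0 -1" --pt "0.04 -0.01 0 -20 15 0 -1" --pt "0.05 -0.02 0 -20 15 0 -1" --pt "0.05 -0.02 0 -20 15 0 -1"

```text
t: 3.37
eef_pos: [0.5463, 0.2874, 0.3001]
tool_rot: [0.164, 0.443, 0.823, -0.317]
contact_force: [0.6, -2.8, 0.9]
gripper_width: 1.003
```

```bash
python3 log.py
```

```text
{'t': 3.3667, 'q': [-1.0575, 0.6328, 0.3765, 1.3894, 0.3129, 1.6552, -0.1627], 'joint_vel': [-0.0029, -0.0633, 0.0101, 0.0086, -0.02, 0.0183, -0.0293], 'joint_torque': [-4.7035, -59.3078, 5.6929, -26.6066, 1.6815, 1.7753, 0.2449], 'eef_pos': [0.5463, 0.2874, 0.3001], 'tool_rot': [0.1637, 0.4427, 0.8228, -0.3165], 'contact_force': [0.5641, -2.8315, 0.8878], 'torque': [0.6323, -0.0206, 0.0521], 'gripper_width': 1.0034}
```

Request:
step_arm --pt "0.01 0.01 0 5 -7 0 -1" --pt "0.01 0.01 0.02 5 -14 0 -1" --pt "0.01 0.02 0.04 5 -21 0 -1" --pt "0.01 0.03 0.06 5 -27 0 -1" --pt "0.01 0.03 0.06 5 -27 0 -1"

```text
t: 3.78
eef_pos: [0.5527, 0.3234, 0.3647]
tool_rot: [0.332, 0.51, 0.777, -0.162]
contact_force: [0.3, 1.8, -1.1]
gripper_width: 1.004
```

```bash
python3 log.py
```

```text
{'t': 3.7833, 'q': [-1.2711, 0.4733, 0.4537, 1.5232, 0.5184, 1.458, -0.5588], 'joint_vel': [0.063, 0.0482, 0.0039, -0.0071, -0.0967, 0.0234, 0.1712], 'joint_torque': [3.3547, -55.1334, 11.5886, -26.1612, 3.7675, 1.2263, -1.3781], 'eef_pos': [0.5527, 0.3234, 0.3647], 'tool_rot': [0.3321, 0.5098, 0.777, -0.1617], 'contact_force': [0.2673, 1.7865, -1.0728], 'torque': [0.6973, 0.3567, 0.0202], 'gripper_width': 1.0037}
```

```bash
cat > kin.py <<'E'
import numpy as np, json
from scipy.spatial.transform import Rotation as R
from scipy.optimize import least_squares
L=[json.loads(l) for l in open('log.jsonl')]
# include start
S0=dict(q=[-1.401,.4775,.022,1.5555,-.011,1.109,-.083],eef_pos=[.185,.649,.2305],tool_rot=[-0.0,.138,.99,-.001])
D=[S0]+[l for l in L if max(np.abs(l['joint_vel']))<.25]
def fk(q,p,s,full=False):
    b,c,d1,d3,d5,d7,a1,a3,a5=p[:9]
    A=[('z',s[0],d1,a1),('y',1,0,0),('z',s[1],d3,a3),('y',1,0,-a3),('z',s[2],d5,a5),('y',1,0,0),('z',s[3],0,0)]
    Rm=R.from_euler('z',b);t=np.zeros(3);pts=[]
    for (ax,sg,d,a),qi in zip(A,q):
        if ax=='z':
            t=t+Rm.apply([0,0,d]) ; Rm=Rm*R.from_euler('z',sg*qi); t=t+Rm.apply([a,0,0])
        else:
            Rm=Rm*R.from_euler('y',qi);t=t+Rm.apply([a,0,0])
        pts.append(t)
    t=t+Rm.apply([0,0,d7]);Rm=Rm*R.from_euler('z',c)
    return (t,Rm,pts) if full else (t,Rm)
def res(p,s,D):
    o=[]
    for l in D:
        t,Rm=fk(l['q'],p,s);w=l['tool_rot'];T=R.from_quat([w[1],w[2],w[3],w[0]])
        o+=list((t-np.array(l['eef_pos']))*5)+list((T.inv()*Rm).as_rotvec())
    return np.array(o)+0
if __name__=='__main__':
    import itertools
    best=[]
    for s in itertools.product([1,-1],repeat=4):
        for b in (-2.5,-.1,1.5,2.7):
            for c in (0,1.57,3.14,-1.57):
                r=least_squares(res,[b,c,.35,.4,.4,.25,0,0,0],args=(s,D),max_nfev=60)
                best.append((r.cost,s,r.x))
    best.sort(key=lambda z:z[0])
    for c in best[:4]:print(c[0],c[1],np.round(c[2],4))
    print(np.round(res(best[0][2],best[0][1],D).reshape(-1,6),4))
    json.dump([best[0][1],best[0][2].tolist()],open('kin.json','w'))
E
python3 kin.py
```

```text
0.005538473565322285 (-1, -1, -1, -1) [-0.0785  1.5045  0.3392  0.4913  0.5562  0.288  -0.051   0.005   0.0053]
0.005538473565322396 (-1, -1, -1, -1) [-0.0785  1.5045  0.3392  0.4913  0.5562  0.288  -0.051   0.005   0.0053]
0.005538473565322525 (-1, -1, -1, -1) [-0.0785  1.5045  0.3392  0.4913  0.5562  0.288  -0.051   0.005   0.0053]
0.00553847356532277 (-1, -1, -1, -1) [-0.0785 -4.7787  0.3392  0.4913  0.5562  0.288  -0.051   0.005   0.0053]
[[-0.0334  0.02    0.0326 -0.0017  0.      0.0124]
 [-0.0106  0.0137 -0.0085  0.0339  0.0007  0.0045]
 [ 0.0141 -0.0055 -0.0101  0.0422  0.0309 -0.0077]
 [-0.0048 -0.0215 -0.014   0.0537 -0.0051 -0.0092]]
```

```bash
cat > kin2.py <<'E'
from kin import *
D=[S0]+L
s=(-1,-1,-1,-1)
def fk2(q,p,full=False):
    q=np.array(q,float)+np.array([0,p[9],p[10],p[11],p[12],p[13],0])
    return fk(q,p,s,full)
def res2(p,D):
    o=[]
    for l in D:
        t,Rm=fk2(l['q'],p);w=l['tool_rot'];T=R.from_quat([w[1],w[2],w[3],w[0]])
        o+=list((t-np.array(l['eef_pos']))*5)+list((T.inv()*Rm).as_rotvec())
    return np.array(o+list(.02*np.array(p[6:])))
if __name__=='__main__':
    p0=json.load(open('kin.json'))[1]+[0]*5
    r=least_squares(res2,p0,args=(D,));print(r.cost,np.round(r.x,4));print(np.round(r.fun[:6*len(D)].reshape(-1,6),4))
    json.dump(r.x.tolist(),open('kin2.json','w'))
E
python3 kin2.py
```

```text
0.0037430153870198287 [-0.0187  1.489   0.3125  0.4871  0.5153  0.275  -0.0482  0.0311  0.0298
  0.0056  0.0685 -0.017  -0.01   -0.0031]
[[-0.023   0.0033  0.0079 -0.0181 -0.0228  0.0019]
 [ 0.0023  0.0023 -0.0121 -0.0441 -0.0321 -0.0038]
 [ 0.0041  0.0087  0.011   0.0126 -0.007   0.0053]
 [ 0.0074  0.0099 -0.0166  0.0161  0.0069 -0.0004]
 [-0.0096 -0.0221  0.0098  0.0282 -0.0147 -0.0029]]
```

```bash
cat > k3.py <<'E'
from kin import *
import itertools
D=[S0]+[l for l in L if max(np.abs(l['joint_vel']))<1]
out=[]
for s in itertools.product([1,-1],repeat=7):
  for b0 in (0,1.57,3.14,-1.57):
    def f(x):
        o=[]
        for l in D:
            q=np.array(l['q'])*s+np.array([x[0],x[1],x[2],x[3],x[4],x[5],x[6]])
            w=l['tool_rot'];T=R.from_quat([w[1],w[2],w[3],w[0]])
            o+=list((T.inv()*R.from_euler('ZYZYZYZ',q)).as_rotvec())
        return np.array(o+list(.003*np.array(x[1:6])))
    r=least_squares(f,[b0,0,0,0,0,0,1.5],max_nfev=50);out.append((r.cost,s,r.x))
out.sort(key=lambda z:z[0])
for c in out[:8]:print(c[0],c[1],np.round(c[2],3))
E
python3 k3.py 2>&1 | tail -8; python3 - <<'E'
from h import *
a=[];q=[];r=[]
for i in range(3):
    o=bot.get_obs();q.append(o['q']);bot.read_camera('top')
print(np.round(np.ptp(q,axis=0),4))
E
python3 log.py
```

```text
return self.f(x, *self.args, **self.kwargs)
           ~~~~~~^^^^^^^^^^^^^^^^^^^^^^^^^^^^^^
  File "k3.py", line 12, in f
    o+=list((T.inv()*R.from_euler('ZYZYZYZ',q)).as_rotvec())
                     ~~~~~~~~~~~~^^^^^^^^^^^^^
  File "scipy/spatial/transform/_rotation.pyx", line 1413, in scipy.spatial.transform._rotation.Rotation.from_euler
ValueError: Expected axis specification to be a non-empty string of upto 3 characters, got ZYZYZYZ
[0.0056 0.0043 0.0019 0.0003 0.0034 0.0016 0.0071]
{'t': 3.9333, 'q': [-1.2637, 0.4792, 0.4563, 1.5235, 0.5151, 1.46, -0.5516], 'joint_vel': [0.0293, 0.0275, 0.0086, -0.0043, 0.0048, 0.0068, -0.0038], 'joint_torque': [-1.9029, -55.2029, 7.7201, -28.0056, 2.5536, 1.1807, -0.0603], 'eef_pos': [0.5546, 0.3183, 0.3617], 'tool_rot': [0.3305, 0.5105, 0.7759, -0.168], 'contact_force': [0.6512, -0.7624, -0.5963], 'torque': [0.6145, 0.3402, 0.0462], 'gripper_width': 0.9948}
```

```bash
sed -i "s/R.from_euler('ZYZYZYZ',q)/(R.from_euler('ZYZ',q[:3])*R.from_euler('YZY',q[3:6])*R.from_euler('Z',q[6]))/" k3.py; python3 k3.py 2>&1 | tail -8
```

```text
3.502379550888584e-07 (-1, 1, -1, 1, -1, 1, -1) [ 1.000e-03 -1.000e-03  1.000e-03  2.000e-03 -0.000e+00  1.000e-03
  1.573e+00]
3.5023795509659123e-07 (-1, -1, -1, -1, -1, -1, -1) [-3.140e+00  1.000e-03  1.000e-03 -2.000e-03 -0.000e+00 -1.000e-03
 -1.568e+00]
3.5023795513853053e-07 (-1, 1, -1, 1, -1, 1, -1) [ 1.000e-03 -1.000e-03  1.000e-03  2.000e-03 -0.000e+00  1.000e-03
  1.573e+00]
4.469868538289574e-05 (-1, 1, -1, -1, -1, -1, -1) [ 0.000e+00 -2.000e-03 -3.138e+00 -3.000e-03 -1.000e-03 -1.000e-03
 -1.568e+00]
```

```bash
cat > kin.py <<'E'
import numpy as np, json
from scipy.spatial.transform import Rotation as R
from scipy.optimize import least_squares
L=[json.loads(l) for l in open('log.jsonl')]
S0=dict(q=[-1.401,.4775,.022,1.5555,-.011,1.109,-.083],eef_pos=[.185,.649,.2305])
SG=np.array([-1,1,-1,1,-1,1,-1]);AX='ZYZYZYZ'
LO=np.array([-2.96,-.34,-1.41,.24,-1.37,.17,-2.96]);HI=np.array([2.96,2.1,1.46,2.44,4.51,1.92,2.96])
def frames(q):
    Rs=[R.identity()]
    for a,s,x in zip(AX,SG,q): Rs.append(Rs[-1]*R.from_euler(a,s*x))
    return Rs
# offsets: columns: frame index, axis
COL=[(0,2),(1,0),(1,1),(3,2),(3,0),(3,1),(5,2),(5,0),(5,1),(6,0),(7,2)]
def A(q):
    F=frames(q);return np.array([F[i].as_matrix()[:,k] for i,k in COL]).T
def learn():
    D=[S0]+[l for l in L if max(np.abs(l['joint_vel']))<.3]
    M=np.vstack([A(d['q']) for d in D]);y=np.concatenate([d['eef_pos'] for d in D])
    pr=np.array([.34,0,0,.45,0,0,.45,0,0,0,.25]);lam=.02
    x=np.linalg.lstsq(np.vstack([M,lam*np.eye(len(pr))]),np.concatenate([y,lam*pr]),rcond=None)[0]
    return x,(M@x-y).reshape(-1,3)
x,_r=learn()
def fk(q): return A(q)@x, frames(q)[7]*R.from_euler('z',np.pi/2)
if __name__=='__main__': print(np.round(dict(zip(map(str,COL),x)).__repr__() and x,4));print(np.round(_r*1e3,1))
E
python3 kin.py
```

```text
[ 2.942e-01  3.400e-03 -2.530e-02  5.331e-01  4.100e-03 -3.690e-02
  4.723e-01  5.100e-03  1.000e-04  9.000e-04  3.205e-01]
[[-0.1 -0.2 -0.1]
 [-0.   0.5 -0. ]
 [ 0.4 -0.1  0.1]
 [-0.1 -0.1 -0. ]
 [-0.1 -0.1  0. ]]
```

```bash
cat > plan.py <<'E'
from kin import *
GD=.019
def toolpose(tp,tR,al,sg,gx=-.098,gz=.045):
    # tray origin tp, tray rotation tR ; returns TCP pos, tool R
    z=np.array([np.sin(al),0,-np.cos(al)]);y=np.array([0,sg,0.]);xx=np.cross(y,z)
    Rt=tR*R.from_matrix(np.array([xx,y,z]).T)
    g=tp+tR.apply([gx,0,gz]);return g+Rt.apply([0,0,GD]),Rt
def ik(P,Q,q0):
    def f(q):
        t,r=fk(q);return np.concatenate([(t-P)*20,(Q.inv()*r).as_rotvec()*5,.02*(q-q0)])
    r=least_squares(f,np.clip(q0,LO+.02,HI-.02),bounds=(LO+.01,HI-.01))
    t,rr=fk(r.x);return r.x,np.linalg.norm(t-P),(Q.inv()*rr).magnitude()
TRAY=(np.array([.550,.171,.003]),-1.345)
TUB=(np.array([.538,-.218,0]),-1.865)
def swing(th,lift=0,back=0,yaw=None,tub=TUB):
    yw=tub[1] if yaw is None else yaw
    Ru=R.from_euler('z',tub[1])
    O=tub[0]+Ru.apply([-.08,0,.09])
    s,c=np.sin(th),np.cos(th)
    C=O+Ru.apply([.004*s*s-back,0,.004*s*c+lift])
    tR=R.from_euler('z',yw)*R.from_euler('y',th)
    return C-tR.apply([.0895,0,.012]),tR
if __name__=='__main__':
    q=np.array(L[-1]['q'])
    for sg in (1,-1):
      for al in np.radians([0,15,30,45,60]):
        rows=[];qq=q
        Z=R.from_euler('z',TRAY[1])
        seq=[('pre',TRAY[0]+[0,0,.15],Z),('gr',TRAY[0],Z),('lift',TRAY[0]+[0,0,.15],Z)]
        p,r_=swing(0,.05);seq.append(('h',p,r_))
        for th in range(0,86,10): p,r_=swing(np.radians(th));seq.append((str(th),p,r_))
        bad=[]
        for n,p,r_ in seq:
            P,Q=toolpose(p,r_,al,sg);qq,e1,e2=ik(P,Q,qq);
            if e1>.003 or e2>.02: bad.append((n,round(e1,3),round(e2,2)))
            rows.append(np.min(np.minimum(qq-LO,HI-qq)))
        print(sg,round(np.degrees(al)),bad,'minmargin',np.round(rows,2))
E
python3 plan.py
```

```text
1 0 [] minmargin [0.61 0.47 0.61 0.65 0.62 0.59 0.58 0.56 0.46 0.35 0.26 0.2  0.16]
1 15 [] minmargin [0.66 0.58 0.66 0.72 0.69 0.65 0.63 0.6  0.59 0.57 0.44 0.34 0.27]
1 30 [] minmargin [0.71 0.66 0.71 0.74 0.77 0.73 0.68 0.65 0.63 0.62 0.62 0.52 0.41]
1 45 [] minmargin [0.62 0.74 0.62 0.59 0.65 0.73 0.75 0.71 0.67 0.65 0.64 0.64 0.6 ]
1 60 [] minmargin [0.48 0.64 0.48 0.43 0.49 0.57 0.64 0.71 0.72 0.69 0.66 0.65 0.65]
-1 0 [('60', np.float64(0.007), 0.09), ('70', np.float64(0.012), 0.2), ('80', np.float64(0.013), 0.29)] minmargin [0.34 0.42 0.33 0.37 0.39 0.19 0.01 0.01 0.01 0.01 0.01 0.01 0.01]
-1 15 [('70', np.float64(0.005), 0.07), ('80', np.float64(0.01), 0.17)] minmargin [0.52 0.61 0.52 0.55 0.57 0.42 0.22 0.01 0.01 0.01 0.01 0.01 0.01]
-1 30 [('80', np.float64(0.004), 0.05)] minmargin [0.64 0.68 0.64 0.65 0.71 0.6  0.45 0.26 0.04 0.01 0.01 0.01 0.01]
-1 45 [] minmargin [0.46 0.65 0.46 0.46 0.53 0.62 0.61 0.47 0.29 0.07 0.01 0.01 0.01]
-1 60 [] minmargin [0.29 0.44 0.28 0.28 0.33 0.43 0.52 0.62 0.48 0.31 0.1  0.01 0.01]
```

```bash
cat > go.py <<'E'
from plan import *
from station import bot
def cur():
    o=bot.get_obs();w=o['tool_rot'];return np.array(o['eef_pos']),R.from_quat([w[1],w[2],w[3],w[0]]),o
def delta(P,Q,ref=None):
    p,r,_=cur() if ref is None else (*ref,None)
    return np.round(P-p,4).tolist(),np.round((Q*r.inv()).as_rotvec(degrees=True),2).tolist()
AL=np.radians(35)
E
python3 - <<'E'
from go import *
Z=R.from_euler('z',TRAY[1])
for h in (.12,0):
    P,Q=toolpose(TRAY[0]+[0,0,h],Z,AL,1);print(P,delta(P,Q))
from h import *
T=cam('top');
W=np.array([512,384])
for t in('beaker','amber_bottle'):
    print(t,onz(T,np.array(bot.place_of(t,'top')[0]['location'])*W,0))
E
```

```text
[0.53049937 0.25589106 0.15243611] ([-0.0241, -0.0624, -0.2093], [6.46, 6.88, -11.78])
[0.53049937 0.25589106 0.03243611] ([-0.0241, -0.0624, -0.3293], [6.46, 6.88, -11.78])
beaker [0.70047695 0.17279646 0.        ]
amber_bottle [ 0.69071435 -0.22828784  0.        ]
```

Request:
step_arm --pt "-0.003 -0.008 -0.026 0.8 0.86 -1.5 -1" --pt "-0.006 -0.016 -0.052 1.6 1.7 -3 -1" --pt "-0.009 -0.023 -0.078 2.4 2.6 -4.4 -1" --pt "-0.012 -0.031 -0.105 3.2 3.4 -5.9 -1" --pt "-0.015 -0.039 -0.131 4.0 4.3 -7.4 -1" --pt "-0.018 -0.047 -0.157 4.8 5.2 -8.8 -1" --pt "-0.021 -0.055 -0.183 5.7 6.0 -10.3 -1" --pt "-0.024 -0.0624 -0.209 6.46 6.88 -11.78 -1" --pt "-0.024 -0.0624 -0.209 6.46 6.88 -11.78 -1" --pt "-0.024 -0.0624 -0.209 6.46 6.88 -11.78 -1"

```text
t: 4.92
eef_pos: [0.5314, 0.2547, 0.1517]
tool_rot: [0.237, 0.594, 0.745, -0.19]
contact_force: [0.5, -0.0, 0.0]
gripper_width: 1.003
```

```bash
python3 log.py; python3 kin.py; python3 - <<'E'
from go import *
from h import *
Z=R.from_euler('z',TRAY[1])
P,Q=toolpose(TRAY[0],Z,AL,1);print(P,delta(P,Q))
cam('top','t1.png');c=cam('side','s1.png')
cv2.imwrite('pics/s1c.png',cv2.resize(c['color'][150:384,60:320,::-1],None,fx=2.5,fy=2.5))
E
```

```text
{'t': 4.9167, 'q': [-1.1156, 0.632, 0.413, 1.7315, 0.3153, 1.1611, -0.689], 'joint_vel': [-0.0244, -0.0347, 0.0004, -0.044, 0.0118, 0.009, -0.0017], 'joint_torque': [0.882, -55.6412, 9.7297, -19.5654, 1.5299, 1.4288, -0.0267], 'eef_pos': [0.5314, 0.2547, 0.1517], 'tool_rot': [0.2368, 0.5942, 0.7449, -0.1899], 'contact_force': [0.4521, -0.037, 0.0179], 'torque': [0.5751, 0.1493, -0.0252], 'gripper_width': 1.0032}
[ 2.881e-01  0.000e+00 -2.980e-02  5.402e-01  1.500e-03 -3.140e-02
  4.723e-01  4.000e-04 -1.000e-03  4.000e-04  3.261e-01]
[[ 0.  -0.   0. ]
 [ 0.1  0.1  0. ]
 [-0.  -0.1 -0.1]
 [-0.1  0.1  0. ]
 [-0.1  0.1  0. ]
 [-0.1 -0.2  0.1]]
[0.53049937 0.25589106 0.03243611] ([-0.0009, 0.0011, -0.1192], [0.35, -0.0, 0.12])
```

View pics/s1c.png

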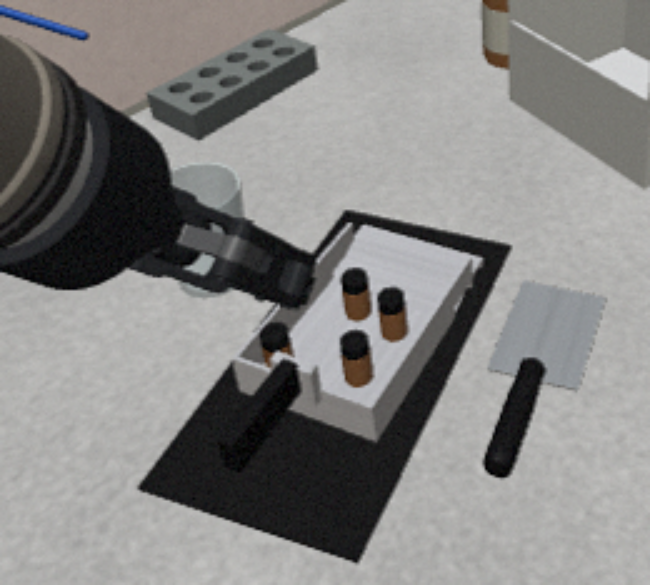

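View pics/t1.png

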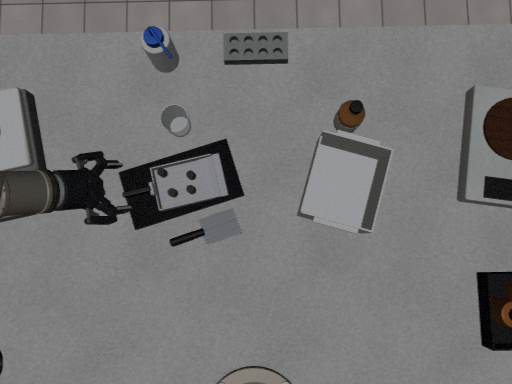

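Request:
step_arm --pt "0 0 -0.018 0 0 0 -1" --pt "0 0 -0.036 0 0 0 -1" --pt "0 0.001 -0.054 0 0 0 -1" --pt "0 0.001 -0.072 0 0 0 -1" --pt "-0.001 0.001 -0.088 0 0 0 -1" --pt "-0.001 0.001 -0.102 0.2 0 0 -1" --pt "-0.001 0.001 -0.112 0.35 0 0 -1" --pt "-0.001 0.001 -0.119 0.35 0 0 -1" --pt "-0.001 0.001 -0.119 0.35 0 0 -1" --pt "-0.001 0.001 -0.119 0.35 0 0 -1"

```text
t: 5.85
eef_pos: [0.5304, 0.2578, 0.0335]
tool_rot: [0.235, 0.595, 0.746, -0.186]
contact_force: [-0.3, 0.6, -0.5]
gripper_width: 1.001
```

```bash
python3 log.py; python3 - <<'E'
from go import *
from h import *
T=cam('top');c=cam('side','s2.png')
p,r,o=cur();print(proj(T,p),proj(c,p),proj(c,p+r.apply([0,.0425,0])),proj(c,p-r.apply([0,.0425,0])))
a=cv2.resize(c['color'][200:384,80:290,::-1],None,fx=3,fy=3);b=cv2.resize(T['color'][130:240,60:260,::-1],None,fx=3,fy=3)
cv2.imwrite('pics/s2c.png',a);cv2.imwrite('pics/t2c.png',b)
E
```

```text
{'t': 5.85, 'q': [-1.0944, 0.7975, 0.3799, 1.7663, 0.2943, 0.9707, -0.762], 'joint_vel': [-0.0006, -0.0158, 0.007, -0.0048, 0.0026, -0.0003, -0.0], 'joint_torque': [-0.1266, -61.2445, 10.8579, -15.8677, 1.3816, 1.5836, -0.0144], 'eef_pos': [0.5304, 0.2578, 0.0335], 'tool_rot': [0.2351, 0.5946, 0.7462, -0.1857], 'contact_force': [-0.3401, 0.5504, -0.5198], 'torque': [0.593, 0.0979, 0.0395], 'gripper_width': 1.0012}
[141.80936344 191.70753248] [169.14253356 318.35021377] [146.44410001 309.95384584] [193.00680092 327.17783478]
```

View pics/s2c.png

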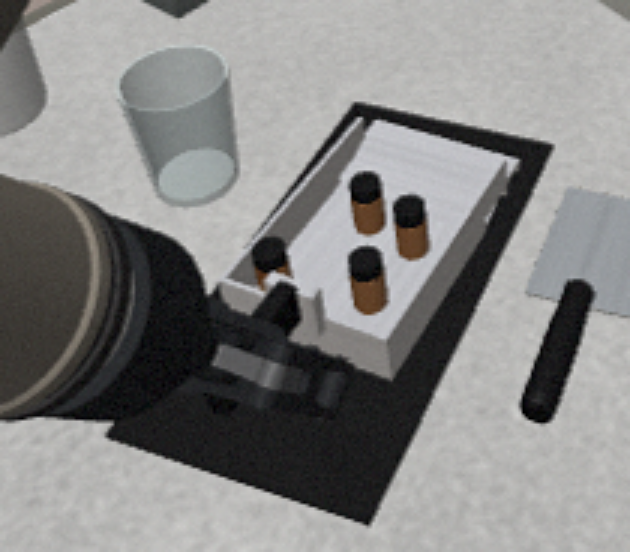

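View pics/t2c.png

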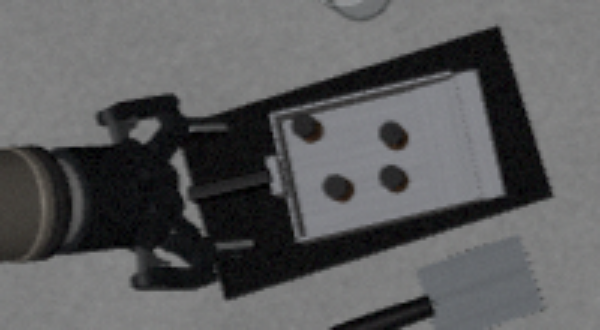

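Request:
step_arm --pt "0 0 0 0 0 0 0" --pt "0 0 0 0 0 0 0.3" --pt "0 0 0 0 0 0 0.6" --pt "0 0 0 0 0 0 0.8" --pt "0 0 0 0 0 0 1" --pt "0 0 0 0 0 0 1" --pt "0 0 0 0 0 0 1" --pt "0 0 0 0 0 0 1" --force 110

```text
t: 6.62
eef_pos: [0.5301, 0.2579, 0.0335]
tool_rot: [0.235, 0.595, 0.746, -0.186]
contact_force: [-1.1, 0.6, 3.6]
gripper_width: 0.125
```

```bash
python3 log.py; python3 - <<'E'
from go import *
from h import *
T=cam('top');c=cam('side')
a=cv2.resize(c['color'][200:384,80:290,::-1],None,fx=3,fy=3);b=cv2.resize(T['color'][130:240,110:250,::-1],None,fx=5,fy=5)
cv2.imwrite('pics/s3c.png',a);cv2.imwrite('pics/t3c.png',b)
E
```

```text
{'t': 6.6167, 'q': [-1.0946, 0.7972, 0.3796, 1.7666, 0.294, 0.9708, -0.7622], 'joint_vel': [0.0002, 0.0, 0.0001, 0.0021, 0.0018, -0.0009, -0.0], 'joint_torque': [0.6294, -60.6701, 11.1121, -15.7904, 1.4834, 1.1468, 0.0253], 'eef_pos': [0.5301, 0.2579, 0.0335], 'tool_rot': [0.2349, 0.5946, 0.7462, -0.1857], 'contact_force': [-1.1484, 0.6093, 3.5878], 'torque': [0.3372, 0.285, -0.2505], 'gripper_width': 0.1248}
```

View pics/s3c.png

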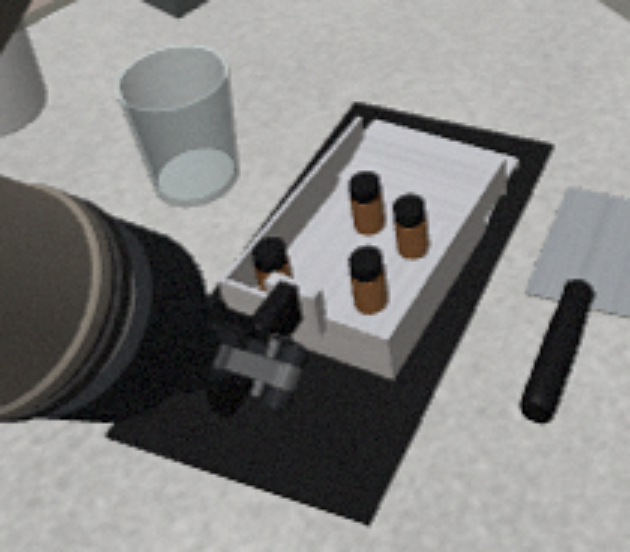

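View pics/t3c.png

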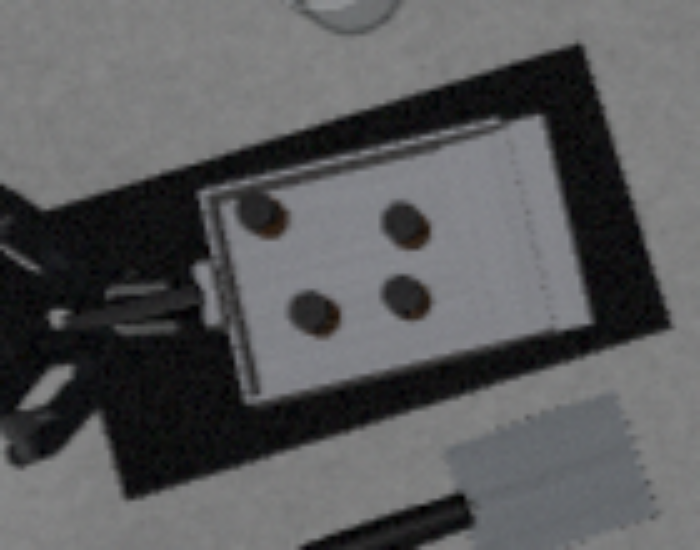

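```bash
cat >> fit.py <<'E'
def fity(obs,yaw,fz):
    def f(x): return np.concatenate([proj(c,Rz(yaw)@np.array(P)+np.array([x[0],x[1],fz]))-u for c,P,u in obs])
    r=least_squares(f,[.5,0],loss='soft_l1');return r.x,f(r.x).reshape(-1,2)
E
python3 - <<'E'
from fit import *
from go import *
np.set_printoptions(precision=4,suppress=True)
T=cam('top');S=cam('side')
t=lambda u:un(u,5,(110,130));s=lambda u:un(u,3,(80,200))
tray=[(T,(.11,.053,.015),t((548,114))),(T,(.11,-.053,.015),t((593,322))),(T,(-.058,.053,.032),t((200,189))),(T,(-.058,-.053,.032),t((250,405))),
(S,(-.058,.053,.032),s((221,283))),(S,(-.058,-.053,.032),s((388,341))),(S,(-.058,-.053,0),s((393,380))),(S,(.11,-.053,.015),s((518,157))),(S,(.11,.053,.015),s((372,120)))]
for n,oo in(('both',tray),('T',tray[:4]),('S',tray[4:])):
    print(n,fit(oo,[.5,.1,0,-1.4],.003)[0])
p,r,o=cur();y=r.apply([0,1,0]);z=r.apply([0,0,1]);yaw=np.arctan2(-y[0],y[1]);print('tool yaw',yaw,y,'alpha',np.arcsin(z@[np.cos(yaw),np.sin(yaw),0]))
for n,oo in(('both',tray),('T',tray[:4]),('S',tray[4:])):
    a,b=fity(oo,yaw,.003);print(n,a,np.abs(b).max())
    g=p-.019*z; print('grip in tray',R.from_euler('z',yaw).inv().apply(g-np.array([*a,.003])))
E
```

```text
both [ 0.5503  0.1714  0.0115 -1.3442]
T [ 0.5496  0.1706  0.     -1.3499]
S [ 0.5507  0.1717  0.0057 -1.339 ]
tool yaw -1.3449777051985567 [0.9746 0.2239 0.0022] alpha 0.6082678565471454
both [0.5503 0.1713] 1.0047528547650302
grip in tray [-0.0997 -0.0004  0.0461]
T [0.5495 0.1706] 0.7010472114023116
grip in tray [-0.1002  0.0006  0.0461]
S [0.5507 0.1716] 0.7386404212646198
grip in tray [-0.0996 -0.0008  0.0461]
```

```bash
python3 - <<'E'
from fit import *
from go import *
np.set_printoptions(precision=4,suppress=True)
p,r,o=cur()
json.dump(dict(P=p.tolist(),Q=r.as_quat().tolist(),t=[.5502,.1713,.003],yaw=-1.345),open('grasp.json','w'))
T=cam('top');S=cam('side')
cv2.imwrite('pics/t4.png',cv2.resize(T['color'][100:240,290:400,::-1],None,fx=5,fy=4.2 and 5)[:600*1][:, :]) 
cv2.imwrite('pics/s4.png',cv2.resize(S['color'][120:225,255:375,::-1],None,fx=5.5,fy=5.5,interpolation=cv2.INTER_CUBIC))
t2=lambda u:un(u,4,(290,90));s4=lambda u:un(u,5,(240,110))
tub=[(S,(-.08,-.095,0),s4((390,574))),(S,(-.08,.095,0),s4((120,398))),(S,(.08,-.095,0),s4((625,448))),(S,(.08,-.095,.13),s4((660,207))),
(S,(.08,.095,.13),s4((360,79))),(S,(-.08,.095,.13),s4((117,168))),(S,(-.08,-.095,.13),s4((402,320))),
(T,(-.08,.095,.13),t2((132,163))),(T,(.08,.095,.13),t2((408,240))),(T,(.08,-.095,.13),t2((328,568)))]
for n,oo in(('both',tub),('T',tub[7:]),('S',tub[:7])):
    x,rr=fit(oo,[.5,-.2,0,-1.8],0.);print(n,x);print(rr.round(1).tolist())
W=np.array([512,384])
for n,c in (('top',T),('side',S)):
    print(n,[np.array(a['location'])*W for a in bot.place_of('tub_rim',n)],proj(c,TUB[0]+R.from_euler('z',TUB[1]).apply([-.078,0,.09])))
    for P in [(-.08,.095,.09),(-.08,-.095,.09),(-.08,-.095,.13),(-.08,.095,.13),(-.08,.095,0),(-.08,-.095,0)]:
        print(P,proj(c,TUB[0]+R.from_euler('z',TUB[1]).apply(P)))
E
```

```text
both [ 0.5373 -0.2158 -0.0072 -1.8645]
[[-0.6, 1.7], [-0.4, 0.7], [-0.4, 0.9], [0.5, 0.6], [-0.1, 0.6], [-0.4, 0.1], [1.2, 1.1], [0.5, -1.1], [1.9, -1.1], [0.7, 0.5]]
T [ 0.5357 -0.2136  0.     -1.8612]
[[-0.7, -0.3], [0.9, -0.6], [-0.1, 1.2]]
S [ 0.5391 -0.2195 -0.0337 -1.8662]
[[-0.7, 0.5], [-0.1, -0.2], [-0.5, 0.0], [0.3, -0.1], [0.1, 0.0], [-0.2, -0.7], [1.2, 0.1]]
top [array([345.3952, 124.8   ]), array([309.4016, 172.6848]), array([182.4768, 182.592 ])] [311.9316 172.6548]
(-0.08, 0.095, 0.09) [321.8282 132.941 ]
(-0.08, -0.095, 0.09) [300.127  212.6571]
(-0.08, -0.095, 0.13) [301.5877 211.6546]
(-0.08, 0.095, 0.13) [324.0888 128.9145]
(-0.08, 0.095, 0) [317.3032 141.0006]
(-0.08, -0.095, 0) [297.2097 214.6595]
side [array([288.4096, 173.9904])] [289.974 172.889]
(-0.08, 0.095, 0.09) [263.0587 157.9656]
(-0.08, -0.095, 0.09) [319.9941 190.9552]
(-0.08, -0.095, 0.13) [321.3995 174.1742]
(-0.08, 0.095, 0.13) [262.847  142.8585]
(-0.08, 0.095, 0) [263.4995 189.4272]
(-0.08, -0.095, 0) [317.1047 225.4552]
```

View pics/t4.png

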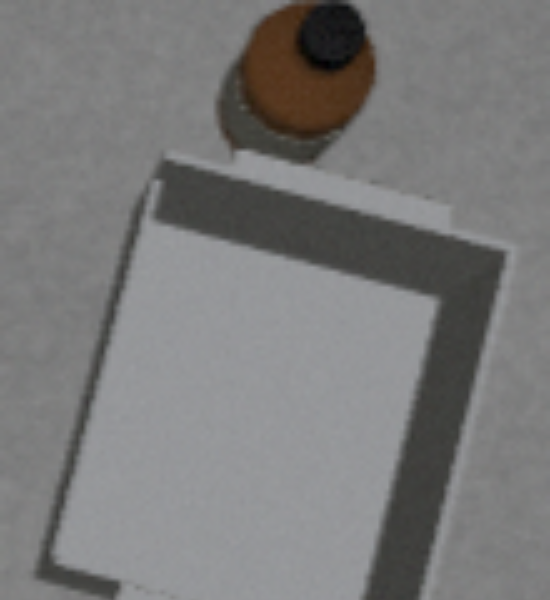

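View pics/s4.png

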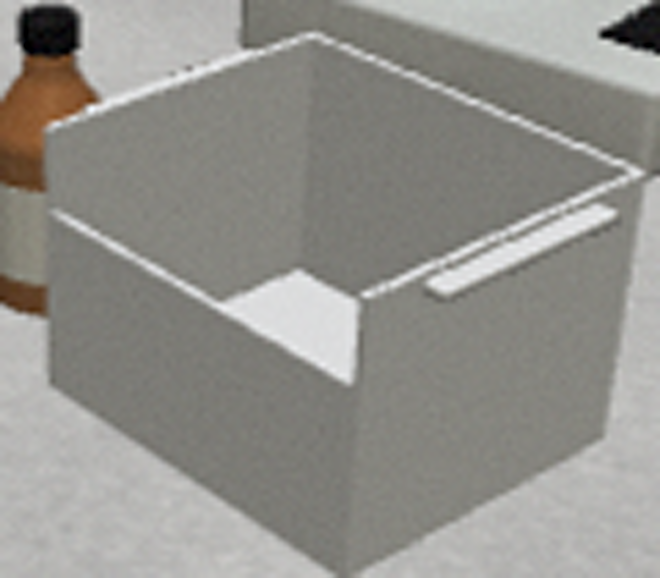

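```bash
cat >> go.py <<'E'
import os
if os.path.exists('grasp.json'):
    G=json.load(open('grasp.json'))
    _r=R.from_euler('z',G['yaw']) if 'trot' not in G else R.from_quat(G['trot'])
    _rel=_r.inv().apply(np.array(G['P'])-np.array(G['t']));_relR=_r.inv()*R.from_quat(G['Q'])
def tcp_for(tp,tR): return tp+tR.apply(_rel), tR*_relR
def tray_now(P=None,Q=None):
    if P is None: P,Q,_=cur()
    tR=Q*_relR.inv(); return P-tR.apply(_rel),tR
TUB=(np.array([.538,-.217,0]),-1.865)
E
sed -i 's/tub=TUB):/tub=None):\n    tub=tub or TUB/' plan.py
python3 - <<'E'
from go import *
import plan; plan.TUB=TUB
p0=np.array(G['t']);r0=R.from_euler('z',G['yaw'])
p1,r1=swing(0,.06,.00675)
P1,Q1=tcp_for(p1,r1)
P0,Q0=tcp_for(p0+[0,0,.15],r0)
print('tray target',p1,'tcp',P1,'from lift',P1-P0,(Q1*Q0.inv()).as_rotvec(degrees=True))
E
```

```text
tray target [ 0.58910859 -0.04832287  0.138     ] tcp [0.61466101 0.03678876 0.1685258 ] from lift [ 0.08457641 -0.22106923 -0.015     ] [-3.21667357e-15  0.00000000e+00 -2.97938053e+01]
```

Request:
step_arm --pt "0 0 0.001 0 0 0 1" --pt "0 0 0.003 0 0 0 1" --pt "0 0 0.006 0 0 0 1" --pt "0 0 0.011 0 0 0 1" --pt "0 0 0.017 0 0 0 1" --pt "0 0 0.023 0 0 0 1" --pt "0 0 0.027 0 0 0 1" --pt "0 0 0.03 0 0 0 1" --pt "0 0 0.03 0 0 0 1"

```text
t: 7.77
eef_pos: [0.5305, 0.258, 0.0642]
tool_rot: [0.235, 0.595, 0.746, -0.185]
contact_force: [0.7, 0.2, -2.5]
gripper_width: 0.124
```

```bash
python3 log.py; python3 - <<'E'
from go import *
from h import *
T=cam('top');c=cam('side')
a=cv2.resize(c['color'][190:384,80:290,::-1],None,fx=3,fy=3);cv2.imwrite('pics/s5c.png',a)
E
```

```text
{'t': 7.7667, 'q': [-1.1001, 0.7505, 0.388, 1.7633, 0.2984, 1.0151, -0.7442], 'joint_vel': [0.0, 0.0129, -0.006, 0.005, -0.0042, -0.013, 0.0035], 'joint_torque': [-0.1614, -62.0254, 11.2893, -17.684, 1.8899, 2.1637, 0.0249], 'eef_pos': [0.5305, 0.258, 0.0642], 'tool_rot': [0.2349, 0.5948, 0.7462, -0.1851], 'contact_force': [0.7165, 0.2306, -2.5001], 'torque': [1.0787, 0.2112, -0.062], 'gripper_width': 0.1239}
```

View pics/s5c.png

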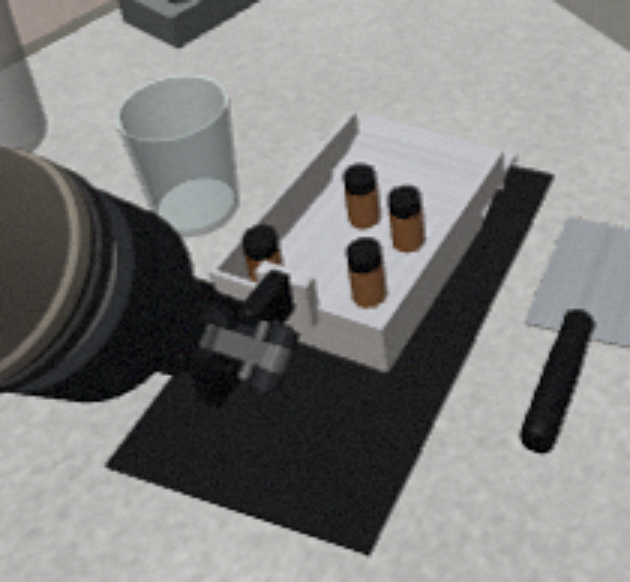

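Request:
step_arm --pt "0 0 0.003 0 0 0 1" --pt "0 0 0.01 0 0 0 1" --pt "0 0 0.02 0 0 0 1" --pt "0 0 0.034 0 0 0 1" --pt "0.001 -0.003 0.05 0 0 0 1" --pt "0.003 -0.008 0.066 0 0 -1 1" --pt "0.006 -0.015 0.081 0 0 -2 1" --pt "0.01 -0.025 0.092 0 0 -3.3 1" --pt "0.015 -0.038 0.1 0 0 -5 1" --pt "0.0205 -0.053 0.104 0 0 -7 1"

```text
t: 8.7
eef_pos: [0.5514, 0.2041, 0.1691]
tool_rot: [0.223, 0.64, 0.708, -0.199]
contact_force: [1.2, -0.0, -2.5]
gripper_width: 0.12
```

Request:
step_arm --pt "0.006 -0.016 0.001 0 0 -2.2 1" --pt "0.012 -0.032 0.001 0 0 -4.4 1" --pt "0.018 -0.049 0.001 0 0 -6.6 1" --pt "0.025 -0.066 0.001 0 0 -8.9 1" --pt "0.031 -0.083 0.001 0 0 -11.2 1" --pt "0.038 -0.1 0.001 0 0 -13.5 1" --pt "0.044 -0.116 0.001 0 0 -15.7 1" --pt "0.05 -0.131 0.001 0 0 -17.8 1" --pt "0.055 -0.144 0.001 0 0 -19.5 1" --pt "0.059 -0.154 0.001 0 0 -20.8 1"

```text
t: 9.53
eef_pos: [0.6097, 0.0474, 0.168]
tool_rot: [0.183, 0.758, 0.579, -0.238]
contact_force: [-0.3, -0.1, -2.8]
gripper_width: 0.124
```

Request:
step_arm --pt "0.003 -0.008 0 0 0 -1 1" --pt "0.0045 -0.012 0 0 0 -1.6 1" --pt "0.005 -0.014 0 0 0 -1.9 1" --pt "0.005 -0.014 0 0 0 -2 1" --pt "0.005 -0.014 0 0 0 -2 1"

```text
t: 9.95
eef_pos: [0.6144, 0.0378, 0.1681]
tool_rot: [0.179, 0.766, 0.569, -0.24]
contact_force: [0.1, -0.1, -3.2]
gripper_width: 0.125
```

```bash
python3 log.py; python3 - <<'E'
from go import *
from h import *
T=cam('top');c=cam('side')
print(tray_now()[0],tray_now()[1].as_euler('ZYX'))
cv2.imwrite('pics/s6c.png',cv2.resize(c['color'][60:260,130:390,::-1],None,fx=3,fy=3,interpolation=cv2.INTER_CUBIC));cv2.imwrite('pics/t6c.png',cv2.resize(T['color'][90:240,180:400,::-1],None,fx=3.6,fy=3.6,interpolation=cv2.INTER_CUBIC))
E
```

```text
{'t': 9.95, 'q': [-0.7587, 0.7021, 0.5447, 1.6097, 0.1741, 1.2512, -0.6428], 'joint_vel': [-0.0061, -0.0034, -0.005, 0.0043, 0.0077, -0.0077, -0.0194], 'joint_torque': [0.8553, -61.8769, 13.927, -22.4423, 2.3906, 1.8511, -0.0084], 'eef_pos': [0.6144, 0.0378, 0.1681], 'tool_rot': [0.179, 0.7661, 0.5688, -0.2397], 'contact_force': [0.0672, -0.1264, -3.2296], 'torque': [1.0384, -0.3433, 0.0285], 'gripper_width': 0.1253}
[ 0.58904051 -0.04712905  0.13757527] [-1.86316083e+00  5.62185068e-04 -5.42110151e-04]
```

View pics/s6c.png

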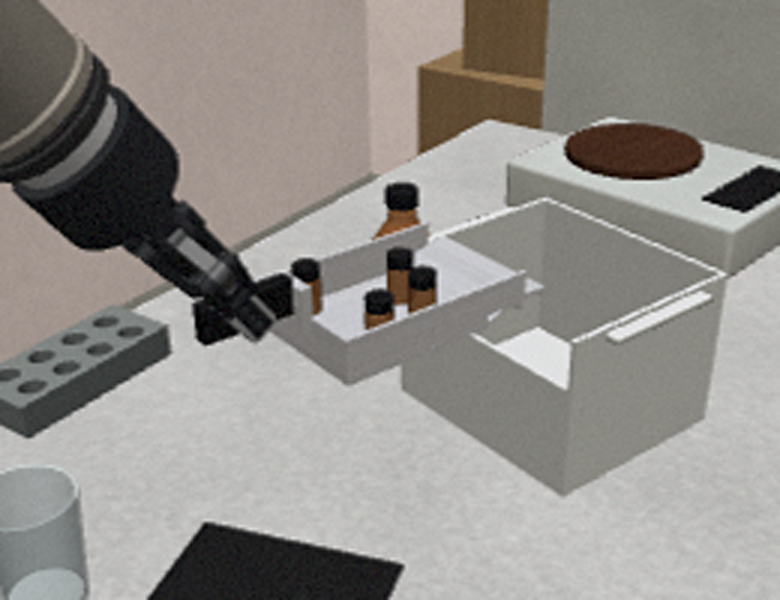

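View pics/t6c.png

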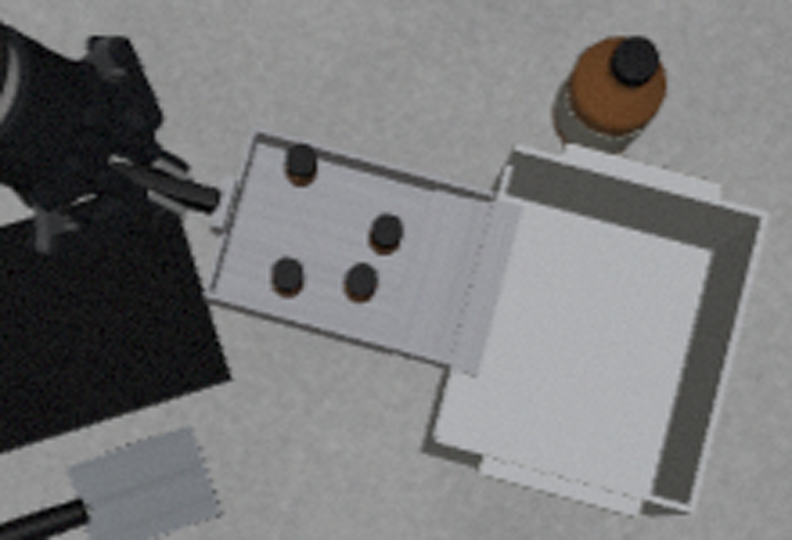

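```bash
python3 - <<'E'
from fit import *
from go import *
np.set_printoptions(precision=4,suppress=True)
T=cam('top');S=cam('side')
t=lambda u:un(u,3.6,(180,90));s=lambda u:un(u,3,(130,60))
O=[(T,(.11,.053,.015),t((522,203))),(T,(.11,-.053,.015),t((475,375))),(T,(-.058,.053,.032),t((257,133))),(T,(-.058,-.053,.032),t((208,297))),
(S,(-.058,-.053,.032),s((348,340))),(S,(-.058,-.053,0),s((349,385))),(S,(.11,-.053,.015),s((543,288)))]
tp,tr=tray_now()
for c,P,u in O: print(proj(c,tp+tr.apply(P))-u)
def f(x): return np.concatenate([proj(c,np.array(x[:3])+R.from_euler('ZY',[x[3],x[4]]).apply(P))-u for c,P,u in O])
r=least_squares(f,[*tp,-1.86,0]);print(r.x,r.fun.reshape(-1,2).round(1).tolist());print(tp)
for n in('top','side'):
    print([np.array(a['location'])*[512,384] for a in bot.place_of('tray_notch',n)],proj(T if n=='top' else S,tp+tr.apply([.0895,0,.012])))
E
```

```text
[1.1043 0.5529]
[1.4617 0.0036]
[-0.5865 -2.4213]
[-0.6763 -0.5072]
[-0.1096  0.8526]
[0.2099 0.7986]
[ 1.0636 -0.6565]
[ 0.5885 -0.0459  0.1383 -1.8536  0.029 ] [[0.3, 0.5], [1.2, -0.0], [-1.2, -2.1], [-0.9, 0.0], [0.4, 0.0], [0.3, 0.2], [0.8, 0.5]]
[ 0.589  -0.0474  0.1377]
[array([311.808 , 171.1104])] [310.0268 167.7194]
[array([291.7888, 149.2992]), array([272.4864, 159.8976]), array([288.8192, 174.6048])] [287.1968 150.3492]
```

Request:
step_arm --pt "0 0 -0.003 0 0 0 1" --pt "0 0 -0.009 0 0 0 1" --pt "0 0 -0.017 0 0 0 1" --pt "0 0 -0.026 0 0 0 1" --pt "0 0 -0.035 0 0 0 1" --pt "0 0 -0.043 0 0 0 1" --pt "0 0 -0.048 0 0 0 1" --pt "0 0 -0.05 0 0 0 1" --pt "0 0 -0.05 0 0 0 1" --pt "0 0 -0.05 0 0 0 1"

```text
t: 11.08
eef_pos: [0.6148, 0.0366, 0.1184]
tool_rot: [0.179, 0.766, 0.568, -0.24]
contact_force: [-0.6, -0.7, -2.4]
gripper_width: 0.121
```

```bash
python3 log.py; python3 - <<'E'
from go import *
from h import *
T=cam('top');c=cam('side')
print(tray_now()[0],tray_now()[1].as_euler('ZYX'))
cv2.imwrite('pics/s7c.png',cv2.resize(c['color'][110:230,200:380,::-1],None,fx=4.2,fy=4.2,interpolation=cv2.INTER_CUBIC));cv2.imwrite('pics/t7c.png',cv2.resize(T['color'][120:230,220:370,::-1],None,fx=5,fy=5,interpolation=cv2.INTER_CUBIC))
E
```

```text
{'t': 11.0833, 'q': [-0.746, 0.7632, 0.5272, 1.6329, 0.1578, 1.1739, -0.6659], 'joint_vel': [-0.0001, -0.0094, 0.0042, -0.0068, -0.0016, 0.0049, 0.0066], 'joint_torque': [-0.0669, -62.9721, 13.8985, -20.3328, 2.1939, 1.8677, -0.0052], 'eef_pos': [0.6148, 0.0366, 0.1184], 'tool_rot': [0.1794, 0.7665, 0.5682, -0.2399], 'contact_force': [-0.6467, -0.6555, -2.4276], 'torque': [1.1332, -0.2789, 0.0535], 'gripper_width': 0.1207}
[ 0.58937945 -0.04841346  0.08818523] [-1.86509862e+00  3.40236988e-04  6.38564664e-04]
```

View pics/s7c.png

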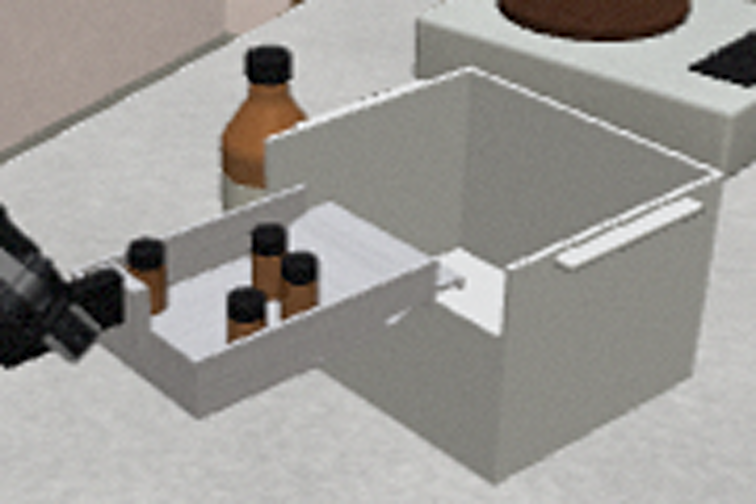

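View pics/t7c.png

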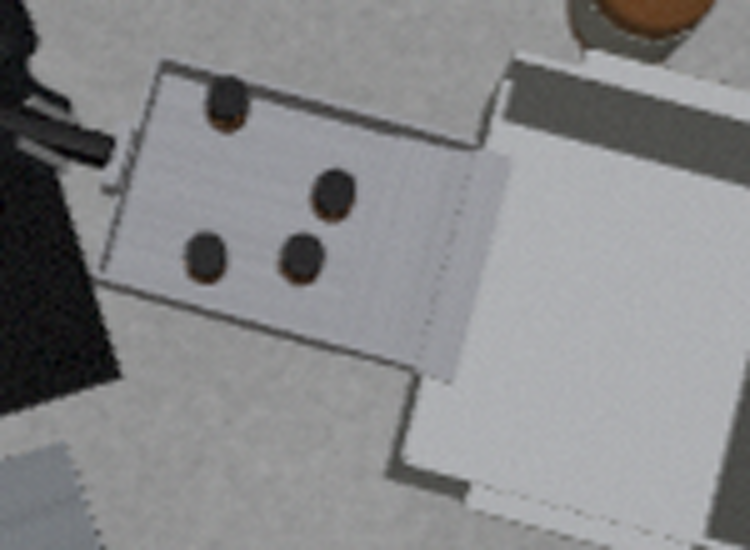

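Request:
step_arm --pt "0 0 -0.002 0 0 0 1" --pt "0 0 -0.004 0 0 0 1" --pt "0 0 -0.006 0 0 0 1" --pt "0 0 -0.007 0 0 0 1" --pt "0 0 -0.008 0 0 0 1" --pt "0 0 -0.008 0 0 0 1"

```text
t: 11.68
eef_pos: [0.6145, 0.0367, 0.1101]
tool_rot: [0.179, 0.766, 0.568, -0.24]
contact_force: [0.1, 0.3, -2.5]
gripper_width: 0.119
```

```bash
cat > st.py <<'E'
from go import *
p,r,o=cur();t,q=tray_now(p,r)
u=R.from_euler('z',TUB[1])
C=t+q.apply([.0895,0,.012]);Oc=TUB[0]+u.apply([-.08,0,.09])
print('F world',np.round(o['contact_force'],1),'F tub',np.round(u.inv().apply(o['contact_force']),1),'M tub',np.round(u.inv().apply(o['torque']),2),'C-O tub mm',np.round(u.inv().apply(C-Oc)*1e3,1),'eul deg',np.round(q.as_euler('ZYX',degrees=True),2),'tcp',np.round(p,4),'t',round(float(o['t']),2))
E
python3 st.py
```

```text
F world [ 0.1  0.3 -2.5] F tub [-0.3 -0.  -2.5] M tub [0.02 1.12 0.  ] C-O tub mm [-6.6 -0.1  1.6] eul deg [-1.0686e+02 -2.0000e-02 -2.0000e-02] tcp [0.6145 0.0367 0.1101] t 11.68
```

Request:
step_arm --pt "0 0 -0.001 0 0 0 1" --pt "0 0 -0.002 0 0 0 1" --pt "0 0 -0.002 0 0 0 1"

```text
t: 11.93
eef_pos: [0.6147, 0.0367, 0.1084]
tool_rot: [0.179, 0.766, 0.568, -0.24]
contact_force: [-0.3, 0.3, -1.2]
gripper_width: 0.122
```

```bash
python3 st.py
```

```text
F world [-0.3  0.3 -1.2] F tub [-0.2 -0.3 -1.2] M tub [-0.05  0.7   0.09] C-O tub mm [-6.7  0.1 -0.1] eul deg [-1.0684e+02 -3.0000e-02 -0.0000e+00] tcp [0.6147 0.0367 0.1084] t 11.93
```

Request:
step_arm --pt "-0.0003 -0.001 0 0 0 0 1" --pt "-0.0006 -0.002 0 0 0 0 1" --pt "-0.0009 -0.003 0 0 0 0 1" --pt "-0.0012 -0.004 0 0 0 0 1" --pt "-0.0015 -0.0048 0 0 0 0 1" --pt "-0.0015 -0.0048 0 0 0 0 1"

```text
t: 12.43
eef_pos: [0.613, 0.0316, 0.1084]
tool_rot: [0.179, 0.766, 0.568, -0.24]
contact_force: [0.5, 0.7, -0.9]
gripper_width: 0.125
```

```bash
python3 st.py
```

```text
F world [ 0.5  0.7 -0.9] F tub [-0.8  0.3 -0.9] M tub [-0.05  0.7   0.1 ] C-O tub mm [-1.3 -0.1 -0.1] eul deg [-1.0687e+02 -2.0000e-02  0.0000e+00] tcp [0.613  0.0316 0.1084] t 12.43
```

Request:
step_arm --pt "-0.0003 -0.001 0 0 0 0 1" --pt "-0.0003 -0.001 0 0 0 0 1"

```text
t: 12.6
eef_pos: [0.6129, 0.0314, 0.1083]
tool_rot: [0.179, 0.766, 0.568, -0.24]
contact_force: [0.3, 1.9, -0.1]
gripper_width: 0.119
```

```bash
python3 st.py
```

```text
F world [ 0.3  1.9 -0.1] F tub [-1.9 -0.3 -0.1] M tub [-0.14  0.8  -0.01] C-O tub mm [-1.1 -0.1 -0.3] eul deg [-1.0683e+02  3.0000e-02 -0.0000e+00] tcp [0.6129 0.0314 0.1083] t 12.6
```

Request:
step_arm --pt "-0.0002 -0.0005 0 0 0 0 1" --pt "-0.0002 -0.0005 0 0 0 0 1" --pt "-0.0002 -0.0005 0 0 0 0 1"

```text
t: 12.85
eef_pos: [0.6129, 0.0313, 0.1083]
tool_rot: [0.179, 0.766, 0.569, -0.239]
contact_force: [0.3, 4.6, 0.4]
gripper_width: 0.125
```

```bash
python3 st.py; python3 - <<'E'
from go import *
from h import *
T=cam('top');c=cam('side')
cv2.imwrite('pics/s8c.png',cv2.resize(c['color'][110:230,200:380,::-1],None,fx=4.2,fy=4.2,interpolation=cv2.INTER_CUBIC));cv2.imwrite('pics/t8c.png',cv2.resize(T['color'][120:230,220:370,::-1],None,fx=5,fy=5,interpolation=cv2.INTER_CUBIC))
E
```

```text
F world [0.3 4.6 0.4] F tub [-4.5 -1.1  0.4] M tub [-0.22  1.09 -0.16] C-O tub mm [-1.   0.  -0.4] eul deg [-1.0681e+02  6.0000e-02  1.0000e-02] tcp [0.6129 0.0313 0.1083] t 12.85
```

View pics/s8c.png

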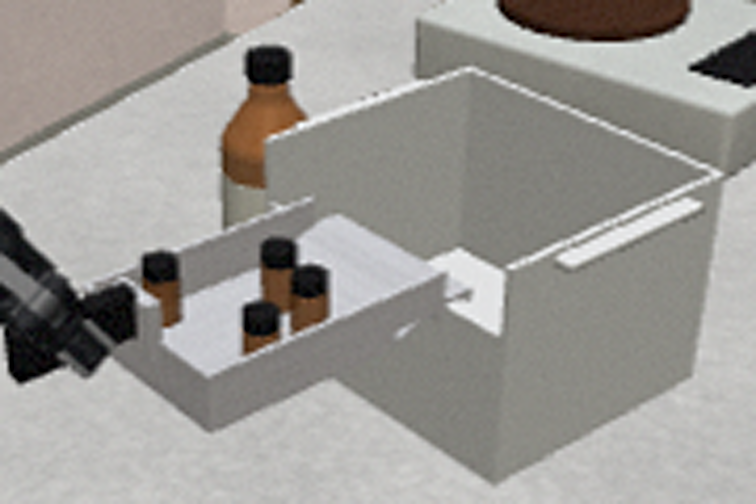

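View pics/t8c.png

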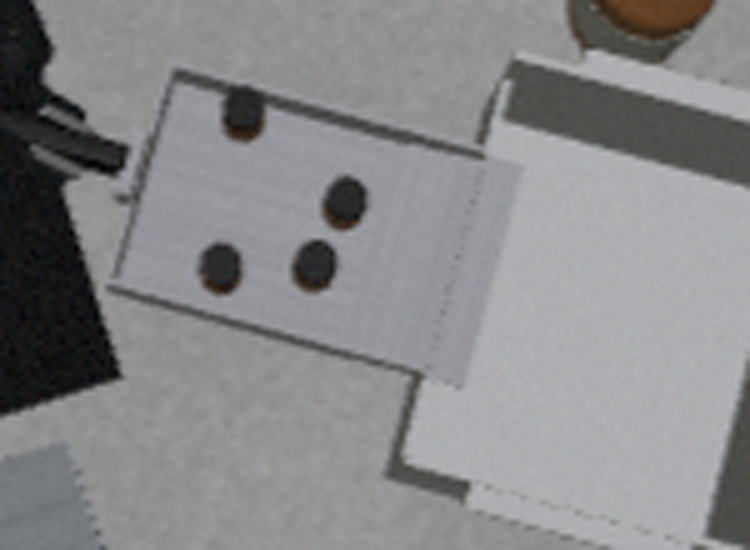

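```bash
cat > sw.py <<'E'
from go import *
import sys,plan
u=R.from_euler('z',TUB[1])
tub=(TUB[0]+u.apply([-.001,0,-.0003]),TUB[1]+0.0005)
def sw(th,lift,back):
    p,r=swing(np.radians(th),lift,back,tub=tub);return tcp_for(p,r)
# args: cx cy cz th0 then list th:lift:back (mm)
Pc=np.array(list(map(float,sys.argv[1:4])));th0=float(sys.argv[4])
Qc=tcp_for(*swing(np.radians(th0),tub=tub))[1]
for a in sys.argv[5:]:
    th,l,b=map(float,a.split(':'));P,Q=sw(th,l/1e3,b/1e3)
    d=P-Pc;rv=(Q*Qc.inv()).as_rotvec(degrees=True)
    print([*np.round(d,4).tolist(),*np.round(rv,2).tolist(),1],',',np.round(P,4).tolist())
E
python3 sw.py .6125 .0303 .1081 0 0:-.5:.5 2:-.5:.5 4:-.5:.5 6:-.5:.5 8:-.5:.5 10:-.5:.5 12:-.5:.5 14:-.5:.5 15:-.5:.5
```

```text
[0.0005, 0.0015, -0.0004, 0.0, 0.0, 0.0, 1] , [0.613, 0.0318, 0.1077]
[0.0003, 0.0008, 0.006, 1.91, -0.58, -0.0, 1] , [0.6128, 0.0311, 0.1141]
[0.0, -0.0002, 0.0123, 3.83, -1.16, -0.0, 1] , [0.6125, 0.0301, 0.1204]
[-0.0003, -0.0013, 0.0186, 5.74, -1.74, -0.0, 1] , [0.6122, 0.029, 0.1267]
[-0.0008, -0.0027, 0.0248, 7.66, -2.32, 0.0, 1] , [0.6117, 0.0276, 0.1329]
[-0.0012, -0.0043, 0.031, 9.57, -2.89, 0.0, 1] , [0.6113, 0.026, 0.1391]
[-0.0018, -0.0061, 0.0371, 11.49, -3.47, 0.0, 1] , [0.6107, 0.0242, 0.1452]
[-0.0024, -0.0081, 0.0432, 13.4, -4.05, -0.0, 1] , [0.6101, 0.0222, 0.1513]
[-0.0027, -0.0092, 0.0462, 14.36, -4.34, -0.0, 1] , [0.6098, 0.0211, 0.1543]
```

Request:
step_arm --pt "0.0003 0.001 -0.0003 0 0 0 1" --pt "0.0004 0.0012 0.0025 1 -0.3 0 1" --pt "0.0002 0.0005 0.0075 2.4 -0.72 0 1" --pt "0 -0.0002 0.0123 3.83 -1.16 0 1" --pt "-0.0003 -0.0013 0.0186 5.74 -1.74 0 1" --pt "-0.0008 -0.0027 0.0248 7.66 -2.32 0 1" --pt "-0.0012 -0.0043 0.031 9.57 -2.89 0 1" --pt "-0.0018 -0.0061 0.0371 11.49 -3.47 0 1" --pt "-0.0024 -0.0081 0.0432 13.4 -4.05 0 1" --pt "-0.0027 -0.0092 0.0462 14.36 -4.34 0 1"

```text
t: 13.78
eef_pos: [0.61, 0.0199, 0.1562]
tool_rot: [0.103, 0.793, 0.586, -0.136]
contact_force: [-0.1, 0.7, -0.9]
gripper_width: 0.122
```

```bash
python3 log.py|cut -c1-150; python3 st.py; python3 sw.py .6098 .0211 .1543 15 15:-.5:.5 17:-.5:.5 19.5:-.5:.5 22:-.5:.5 24.5:-.5:.5 27:-.5:.5 29:-.5:.5 30:-.5:.5
```

```text
{'t': 13.7833, 'q': [-0.6241, 0.5769, 0.4769, 1.7188, 0.0557, 1.0619, -0.5239], 'joint_vel': [0.1015, -0.1182, -0.055, 0.0511, -0.0859, -0.059, 0.1204
F world [-0.1  0.7 -0.9] F tub [-0.7 -0.3 -0.9] M tub [-0.16  0.81  0.06] C-O tub mm [-0.4  0.1  1.4] eul deg [-1.0699e+02  1.5260e+01  8.0000e-02] tcp [0.61   0.0199 0.1562] t 13.78
[-0.0, 0.0, -0.0, 0.0, 0.0, 0.0, 1] , [0.6098, 0.0211, 0.1543]
[-0.0007, -0.0023, 0.0059, 1.91, -0.58, -0.0, 1] , [0.6091, 0.0188, 0.1602]
[-0.0017, -0.0054, 0.0132, 4.31, -1.3, -0.0, 1] , [0.6081, 0.0157, 0.1675]
[-0.0027, -0.0089, 0.0203, 6.7, -2.03, 0.0, 1] , [0.6071, 0.0122, 0.1746]
[-0.0039, -0.0127, 0.0272, 9.09, -2.75, 0.0, 1] , [0.6059, 0.0084, 0.1815]
[-0.0051, -0.0167, 0.034, 11.49, -3.47, 0.0, 1] , [0.6047, 0.0044, 0.1883]
[-0.0061, -0.0202, 0.0393, 13.4, -4.05, -0.0, 1] , [0.6037, 0.0009, 0.1936]
[-0.0067, -0.022, 0.0419, 14.36, -4.34, -0.0, 1] , [0.6031, -0.0009, 0.1962]
```

```bash
python3 sw.py .6098 .0211 .1543 15 15:-1:.5 17:-1.2:.5 19.5:-1.2:.5 22:-1.2:.5 24.5:-1.2:.5 27:-1.2:.5 29:-1.2:.5 30:-1.2:.5
```

```text
[-0.0, 0.0, -0.0005, 0.0, 0.0, 0.0, 1] , [0.6098, 0.0211, 0.1538]
[-0.0007, -0.0023, 0.0052, 1.91, -0.58, -0.0, 1] , [0.6091, 0.0188, 0.1595]
[-0.0017, -0.0054, 0.0125, 4.31, -1.3, -0.0, 1] , [0.6081, 0.0157, 0.1668]
[-0.0027, -0.0089, 0.0196, 6.7, -2.03, 0.0, 1] , [0.6071, 0.0122, 0.1739]
[-0.0039, -0.0127, 0.0265, 9.09, -2.75, 0.0, 1] , [0.6059, 0.0084, 0.1808]
[-0.0051, -0.0167, 0.0333, 11.49, -3.47, 0.0, 1] , [0.6047, 0.0044, 0.1876]
[-0.0061, -0.0202, 0.0386, 13.4, -4.05, -0.0, 1] , [0.6037, 0.0009, 0.1929]
[-0.0067, -0.022, 0.0412, 14.36, -4.34, -0.0, 1] , [0.6031, -0.0009, 0.1955]
```

Request:
step_arm --pt "0 0 -0.0005 0 0 0 1" --pt "-0.0007 -0.0023 0.0052 1.91 -0.58 0 1" --pt "-0.0017 -0.0054 0.0125 4.31 -1.3 0 1" --pt "-0.0027 -0.0089 0.0196 6.7 -2.03 0 1" --pt "-0.0039 -0.0127 0.0265 9.09 -2.75 0 1" --pt "-0.0051 -0.0167 0.0333 11.49 -3.47 0 1" --pt "-0.0061 -0.0202 0.0386 13.4 -4.05 0 1" --pt "-0.0067 -0.022 0.0412 14.36 -4.34 0 1"

```text
t: 14.45
eef_pos: [0.6032, -0.0027, 0.1969]
tool_rot: [0.026, 0.803, 0.594, -0.032]
contact_force: [1.0, 1.3, 0.6]
gripper_width: 0.123
```

```bash
python3 st.py; python3 sw.py .6031 -.0009 .1955 30 30:-1.2:.5 32:-1.2:.5 34.5:-1.2:.5 37:-1.2:.5 39.5:-1.2:.5 42:-1.2:.5 44:-1.2:.5 45:-1.2:.5; python3 - <<'E'
from h import *
T=cam('top');c=cam('side')
cv2.imwrite('pics/s9c.png',cv2.resize(c['color'][60:230,200:380,::-1],None,fx=3.4,fy=3.4,interpolation=cv2.INTER_CUBIC))
E
```

```text
F world [1.  1.3 0.6] F tub [-1.5  0.5  0.6] M tub [0.09 0.   0.07] C-O tub mm [1.  0.3 1.3] eul deg [-1.0695e+02  3.0130e+01  7.0000e-02] tcp [ 0.6032 -0.0027  0.1969] t 14.45
[0.0, 0.0, -0.0, 0.0, 0.0, 0.0, 1] , [0.6031, -0.0009, 0.1955]
[-0.0011, -0.0037, 0.005, 1.91, -0.58, -0.0, 1] , [0.602, -0.0046, 0.2005]
[-0.0026, -0.0086, 0.0112, 4.31, -1.3, 0.0, 1] , [0.6005, -0.0095, 0.2067]
[-0.0041, -0.0137, 0.0171, 6.7, -2.03, 0.0, 1] , [0.599, -0.0146, 0.2126]
[-0.0058, -0.0191, 0.0227, 9.09, -2.75, -0.0, 1] , [0.5973, -0.02, 0.2182]
[-0.0075, -0.0247, 0.0281, 11.49, -3.47, -0.0, 1] , [0.5956, -0.0256, 0.2236]
[-0.0089, -0.0294, 0.0322, 13.4, -4.05, -0.0, 1] , [0.5942, -0.0303, 0.2277]
[-0.0096, -0.0318, 0.0342, 14.36, -4.34, 0.0, 1] , [0.5935, -0.0327, 0.2297]
```

View pics/s9c.png

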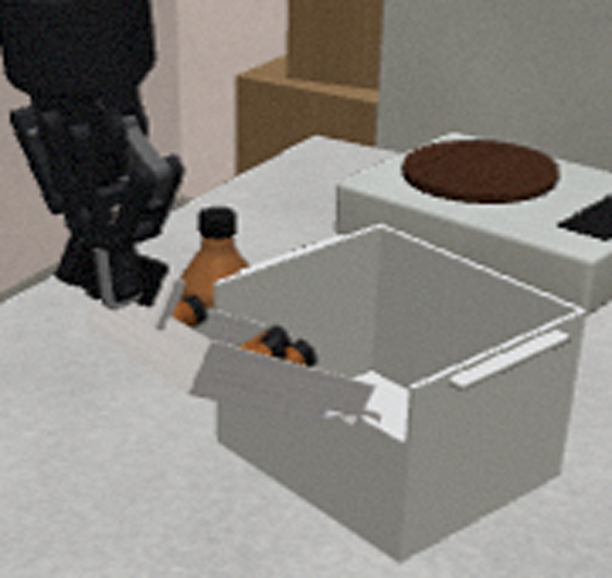

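Request:
step_arm --pt "0 0 0 0 0 0 1" --pt "-0.0009 -0.0033 0.005 1.91 -0.58 0 1" --pt "-0.0024 -0.0081 0.0112 4.31 -1.3 0 1" --pt "-0.004 -0.0132 0.0171 6.7 -2.03 0 1" --pt "-0.0057 -0.0186 0.0227 9.09 -2.75 0 1" --pt "-0.0074 -0.0242 0.0281 11.49 -3.47 0 1" --pt "-0.0088 -0.0289 0.0322 13.4 -4.05 0 1" --pt "-0.0095 -0.0313 0.0342 14.36 -4.34 0 1" --pt "-0.0095 -0.0313 0.0342 14.36 -4.34 0 1"

```text
t: 15.3
eef_pos: [0.5936, -0.0332, 0.2299]
tool_rot: [-0.052, 0.801, 0.592, 0.071]
contact_force: [1.4, -1.4, 1.2]
gripper_width: 0.122
```

```bash
python3 st.py; python3 log.py >/dev/null; python3 sw.py .5936 -.0322 .2297 45 45:-1.2:.5 47:-1.2:1 49:-1.2:1 51:-1.2:1 53:-1.2:1 55:-1.2:1 57:-1.2:1 59:-1.2:1 60:-1.2:1; python3 - <<'E'
from h import *
T=cam('top');c=cam('side')
cv2.imwrite('pics/s10c.png',cv2.resize(c['color'][60:230,200:380,::-1],None,fx=3.4,fy=3.4,interpolation=cv2.INTER_CUBIC))
E
```

```text
F world [ 1.4 -1.4  1.2] F tub [0.9 1.8 1.2] M tub [ 0.1  -0.82  0.11] C-O tub mm [ 1.  -0.   0.7] eul deg [-1.0696e+02  4.4980e+01 -5.0000e-02] tcp [ 0.5936 -0.0332  0.2299] t 15.3
[-0.0001, -0.0005, 0.0, 0.0, 0.0, 0.0, 1] , [0.5935, -0.0327, 0.2297]
[-0.0014, -0.0048, 0.0039, 1.91, -0.58, 0.0, 1] , [0.5922, -0.037, 0.2336]
[-0.0029, -0.0098, 0.0075, 3.83, -1.16, -0.0, 1] , [0.5907, -0.042, 0.2372]
[-0.0044, -0.0149, 0.011, 5.74, -1.74, -0.0, 1] , [0.5892, -0.0471, 0.2407]
[-0.006, -0.0201, 0.0143, 7.66, -2.32, -0.0, 1] , [0.5876, -0.0523, 0.244]
[-0.0076, -0.0254, 0.0174, 9.57, -2.89, 0.0, 1] , [0.586, -0.0576, 0.2471]
[-0.0093, -0.0308, 0.0203, 11.49, -3.47, -0.0, 1] , [0.5843, -0.063, 0.25]
[-0.0109, -0.0363, 0.023, 13.4, -4.05, 0.0, 1] , [0.5827, -0.0685, 0.2527]
[-0.0118, -0.0391, 0.0243, 14.36, -4.34, 0.0, 1] , [0.5818, -0.0713, 0.254]
```

View pics/s10c.png

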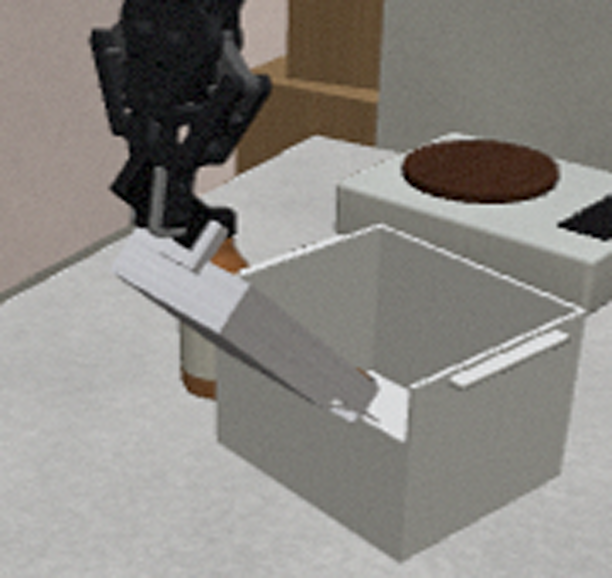

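Request:
step_arm --pt "-0.0004 -0.0014 0.0012 0.6 -0.18 0 1" --pt "-0.0014 -0.0048 0.0039 1.91 -0.58 0 1" --pt "-0.0029 -0.0098 0.0075 3.83 -1.16 0 1" --pt "-0.0044 -0.0149 0.011 5.74 -1.74 0 1" --pt "-0.006 -0.0201 0.0143 7.66 -2.32 0 1" --pt "-0.0076 -0.0254 0.0174 9.57 -2.89 0 1" --pt "-0.0093 -0.0308 0.0203 11.49 -3.47 0 1" --pt "-0.0109 -0.0363 0.023 13.4 -4.05 0 1" --pt "-0.0118 -0.0391 0.0243 14.36 -4.34 0 1" --pt "-0.0118 -0.0391 0.0243 14.36 -4.34 0 1"

```text
t: 16.23
eef_pos: [0.582, -0.072, 0.2544]
tool_rot: [-0.13, 0.785, 0.58, 0.176]
contact_force: [-0.3, -1.3, 2.6]
gripper_width: 0.125
```

```bash
python3 st.py; python3 log.py >/dev/null; python3 sw.py .5818 -.0713 .254 60 60:-1.2:1 62:-1.2:1 64:-1.2:1 66:-1.2:1 68:-1.2:1 70:-1.2:1 72:-1.2:1 73:-1.2:1; python3 - <<'E'
from h import *
T=cam('top');c=cam('side')
cv2.imwrite('pics/s11c.png',cv2.resize(c['color'][60:230,200:380,::-1],None,fx=3.4,fy=3.4,interpolation=cv2.INTER_CUBIC))
cv2.imwrite('pics/t11c.png',cv2.resize(T['color'][90:240,220:400,::-1],None,fx=4,fy=4,interpolation=cv2.INTER_CUBIC))
E
```

```text
F world [-0.3 -1.3  2.6] F tub [1.3 0.1 2.6] M tub [-0.04 -0.99  0.09] C-O tub mm [1.5 0.1 0.6] eul deg [-1.0699e+02  6.0060e+01 -7.0000e-02] tcp [ 0.582  -0.072   0.2544] t 16.23
[0.0, -0.0, -0.0, 0.0, 0.0, 0.0, 1] , [0.5818, -0.0713, 0.254]
[-0.0017, -0.0056, 0.0023, 1.91, -0.58, -0.0, 1] , [0.5801, -0.0769, 0.2563]
[-0.0034, -0.0113, 0.0045, 3.83, -1.16, -0.0, 1] , [0.5784, -0.0826, 0.2585]
[-0.0051, -0.0171, 0.0065, 5.74, -1.74, 0.0, 1] , [0.5767, -0.0884, 0.2605]
[-0.0069, -0.0229, 0.0082, 7.66, -2.32, -0.0, 1] , [0.5749, -0.0942, 0.2622]
[-0.0087, -0.0288, 0.0097, 9.57, -2.89, -0.0, 1] , [0.5731, -0.1001, 0.2637]
[-0.0105, -0.0347, 0.011, 11.49, -3.47, -0.0, 1] , [0.5713, -0.106, 0.265]
[-0.0114, -0.0377, 0.0116, 12.44, -3.76, -0.0, 1] , [0.5704, -0.109, 0.2656]
```

View pics/s11c.png

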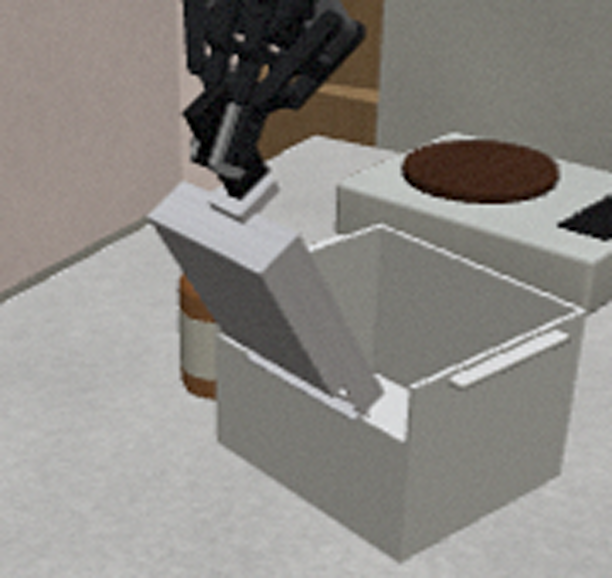

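View pics/t11c.png

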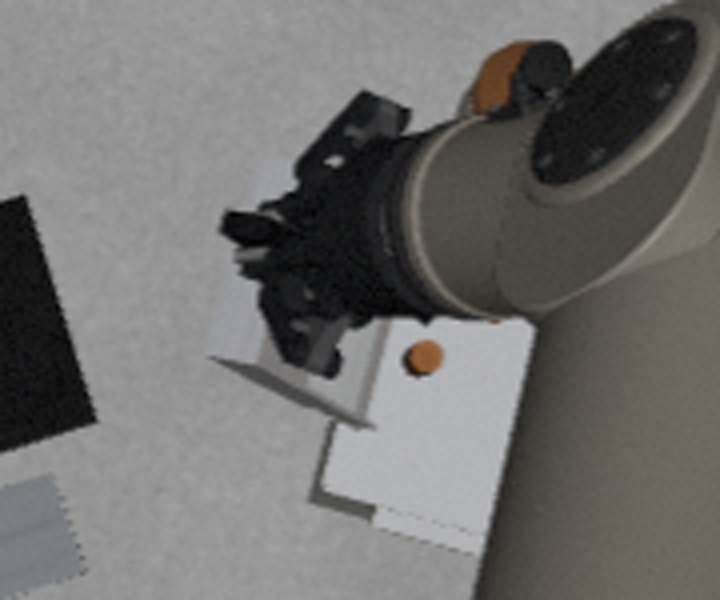

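Request:
step_arm --pt "-0.0006 -0.002 0.0014 0.7 -0.2 0 1" --pt "-0.0017 -0.0056 0.003 1.91 -0.58 0 1" --pt "-0.0034 -0.0113 0.0051 3.83 -1.16 0 1" --pt "-0.0051 -0.0171 0.007 5.74 -1.74 0 1" --pt "-0.0069 -0.0229 0.0087 7.66 -2.32 0 1" --pt "-0.0087 -0.0288 0.0102 9.57 -2.89 0 1" --pt "-0.0105 -0.0347 0.0115 11.49 -3.47 0 1" --pt "-0.0114 -0.0377 0.0121 12.44 -3.76 0 1" --pt "-0.0114 -0.0377 0.0121 12.44 -3.76 0 1"

```text
t: 17.08
eef_pos: [0.5706, -0.1097, 0.2666]
tool_rot: [-0.195, 0.76, 0.562, 0.264]
contact_force: [0.3, -1.7, 3.3]
gripper_width: 0.12
```

```bash
python3 st.py; python3 log.py >/dev/null; python3 - <<'E'
from h import *
T=cam('top');c=cam('side')
cv2.imwrite('pics/s12c.png',cv2.resize(c['color'][60:230,200:380,::-1],None,fx=3.4,fy=3.4,interpolation=cv2.INTER_CUBIC))
cv2.imwrite('pics/t12c.png',cv2.resize(T['color'][90:240,220:400,::-1],None,fx=4,fy=4,interpolation=cv2.INTER_CUBIC))
for n in('top','side'): print([(np.round(np.array(a['location'])*[512,384]),round(a['conf'],2)) for a in bot.recognise('vial0_mid',n)])
E
```

```text
F world [ 0.3 -1.7  3.3] F tub [1.5 0.7 3.3] M tub [-0.08 -0.84  0.16] C-O tub mm [1.9 0.1 0.5] eul deg [-107.08   73.12   -0.16] tcp [ 0.5706 -0.1097  0.2666] t 17.08
[]
[]
```

View pics/s12c.png

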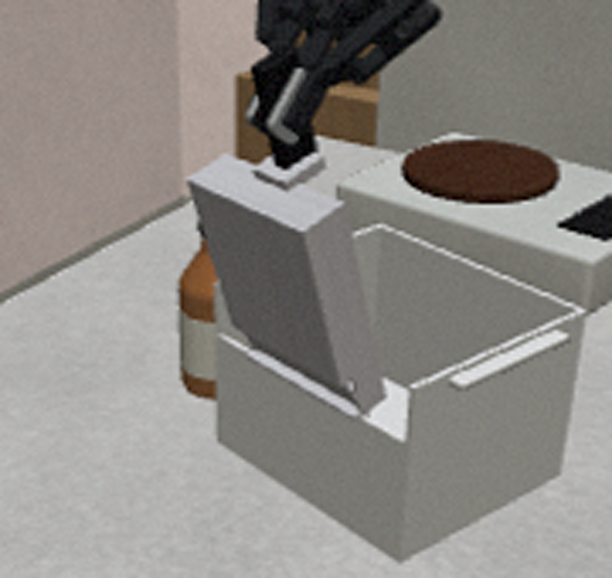

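View pics/t12c.png

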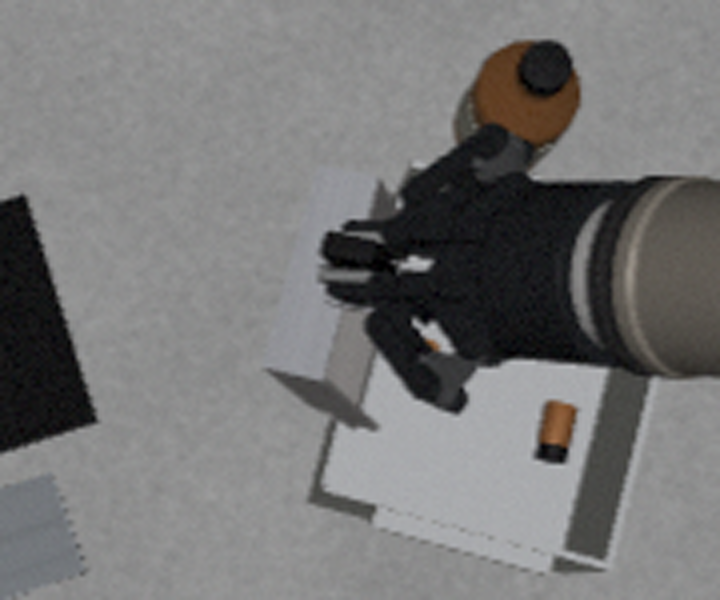

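```bash
python3 sw.py .5704 -.109 .2661 73 74.5:-.4:1 76:-.3:1 76.5:0:.8;echo; python3 sw.py .5704 -.109 .2661 73 72:-.4:1 69:-.5:1 66:-.5:1 63:-.5:1 60:-.5:1 57:-.7:1 54:-.7:1 51:-.7:1 48:-.7:1 45:-.7:1
```

```text
[-0.0013, -0.0045, 0.0011, 1.44, -0.43, 0.0, 1] , [0.5691, -0.1135, 0.2672]
[-0.0027, -0.009, 0.0018, 2.87, -0.87, 0.0, 1] , [0.5677, -0.118, 0.2679]
[-0.0032, -0.0106, 0.0023, 3.35, -1.01, 0.0, 1] , [0.5672, -0.1196, 0.2684]

[0.0009, 0.003, -0.0003, -0.96, 0.29, 0.0, 1] , [0.5713, -0.106, 0.2658]
[0.0036, 0.0118, -0.0024, -3.83, 1.16, 0.0, 1] , [0.574, -0.0972, 0.2637]
[0.0063, 0.0206, -0.0049, -6.7, 2.03, 0.0, 1] , [0.5767, -0.0884, 0.2612]
[0.0089, 0.0292, -0.0079, -9.57, 2.89, 0.0, 1] , [0.5793, -0.0798, 0.2582]
[0.0114, 0.0377, -0.0114, -12.44, 3.76, 0.0, 1] , [0.5818, -0.0713, 0.2547]
[0.0139, 0.046, -0.0156, -15.31, 4.63, -0.0, 1] , [0.5843, -0.063, 0.2505]
[0.0164, 0.0541, -0.02, -18.19, 5.5, 0.0, 1] , [0.5868, -0.0549, 0.2461]
[0.0188, 0.0619, -0.0249, -21.06, 6.37, 0.0, 1] , [0.5892, -0.0471, 0.2412]
[0.021, 0.0695, -0.0302, -23.93, 7.24, 0.0, 1] , [0.5914, -0.0395, 0.2359]
[0.0233, 0.0768, -0.0359, -26.8, 8.11, 0.0, 1] , [0.5937, -0.0322, 0.2302]
```

Request:
step_arm --pt "-0.0013 -0.0045 0.0011 1.44 -0.43 0 1" --pt "-0.0027 -0.009 0.002 2.87 -0.87 0 1" --pt "-0.0027 -0.009 0.002 2.87 -0.87 0 1" --pt "-0.0027 -0.009 0.002 2.87 -0.87 0 1" --pt "-0.0013 -0.0045 0.0011 1.44 -0.43 0 1" --pt "0 0 0 0 0 0 1"

```text
t: 17.78
eef_pos: [0.5707, -0.1087, 0.2663]
tool_rot: [-0.194, 0.76, 0.562, 0.262]
contact_force: [-2.1, -2.1, 4.8]
gripper_width: 0.125
```

Request:
step_arm --pt "0.0009 0.003 -0.0003 -0.96 0.29 0 1" --pt "0.0036 0.0118 -0.0024 -3.83 1.16 0 1" --pt "0.0063 0.0206 -0.0049 -6.7 2.03 0 1" --pt "0.0089 0.0292 -0.0079 -9.57 2.89 0 1" --pt "0.0114 0.0377 -0.0114 -12.44 3.76 0 1" --pt "0.0139 0.046 -0.0156 -15.31 4.63 0 1" --pt "0.0164 0.0541 -0.02 -18.19 5.5 0 1" --pt "0.0188 0.0619 -0.0249 -21.06 6.37 0 1" --pt "0.021 0.0695 -0.0302 -23.93 7.24 0 1" --pt "0.0233 0.0768 -0.0359 -26.8 8.11 0 1"

```text
t: 18.62
eef_pos: [0.5932, -0.0316, 0.2297]
tool_rot: [-0.051, 0.8, 0.594, 0.07]
contact_force: [-0.1, -3.4, -0.6]
gripper_width: 0.129
```

```bash
python3 st.py; python3 - <<'E'
from h import *
T=cam('top');c=cam('side')
cv2.imwrite('pics/s13c.png',cv2.resize(c['color'][60:230,200:380,::-1],None,fx=3.4,fy=3.4,interpolation=cv2.INTER_CUBIC))
cv2.imwrite('pics/t13c.png',cv2.resize(T['color'][90:240,220:400,::-1],None,fx=4,fy=4,interpolation=cv2.INTER_CUBIC))
E
python3 sw.py .5937 -.0322 .2302 45 42:-.7:1 38:-.7:1 34:-.7:1 30:-.7:1 26:-.7:1 22:-.7:1 18:-.7:1 14:-.7:1 10:-.7:1 7:-.7:1 4:-.5:1 1.5:-.3:1 0:-.3:1
```

```text
F world [-0.1 -3.4 -0.6] F tub [ 3.3  0.9 -0.6] M tub [ 0.11 -1.47  0.04] C-O tub mm [ 0.2 -0.6  1. ] eul deg [-1.0681e+02  4.4740e+01 -5.0000e-02] tcp [ 0.5932 -0.0316  0.2297] t 18.62
[0.0021, 0.007, -0.0061, -2.87, 0.87, -0.0, 1] , [0.5958, -0.0252, 0.2241]
[0.0048, 0.0159, -0.0148, -6.7, 2.03, -0.0, 1] , [0.5985, -0.0163, 0.2154]
[0.0073, 0.0242, -0.0242, -10.53, 3.18, 0.0, 1] , [0.601, -0.008, 0.206]
[0.0096, 0.0318, -0.0342, -14.36, 4.34, -0.0, 1] , [0.6033, -0.0004, 0.196]
[0.0117, 0.0387, -0.0448, -18.19, 5.5, 0.0, 1] , [0.6054, 0.0065, 0.1854]
[0.0135, 0.0449, -0.0558, -22.02, 6.66, 0.0, 1] , [0.6072, 0.0127, 0.1744]
[0.0152, 0.0503, -0.0673, -25.84, 7.82, 0.0, 1] , [0.6089, 0.0181, 0.1629]
[0.0166, 0.0549, -0.0791, -29.67, 8.97, -0.0, 1] , [0.6103, 0.0227, 0.1511]
[0.0177, 0.0587, -0.0913, -33.5, 10.13, 0.0, 1] , [0.6114, 0.0265, 0.1389]
[0.0184, 0.061, -0.1006, -36.37, 11.0, -0.0, 1] , [0.6121, 0.0288, 0.1296]
[0.019, 0.0628, -0.1098, -39.24, 11.87, -0.0, 1] , [0.6127, 0.0306, 0.1204]
[0.0193, 0.064, -0.1175, -41.64, 12.59, -0.0, 1] , [0.613, 0.0318, 0.1127]
[0.0195, 0.0645, -0.1223, -43.07, 13.03, 0.0, 1] , [0.6132, 0.0323, 0.1079]
```

View pics/s13c.png

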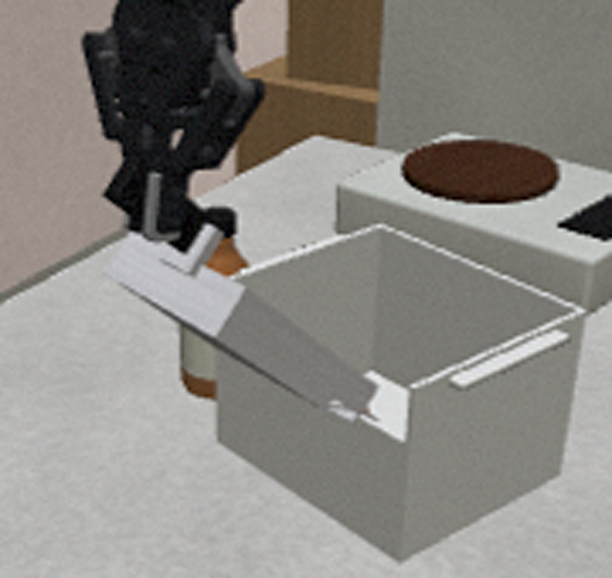

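View pics/t13c.png

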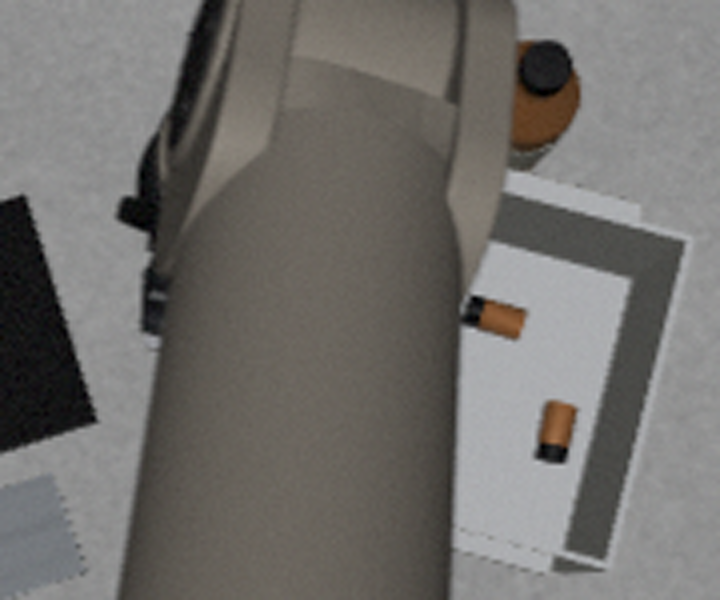

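Request:
step_arm --pt "0.0021 0.007 -0.0061 -2.87 0.87 0 1" --pt "0.0048 0.0159 -0.0148 -6.7 2.03 0 1" --pt "0.0073 0.0242 -0.0242 -10.53 3.18 0 1" --pt "0.0096 0.0318 -0.0342 -14.36 4.34 0 1" --pt "0.0117 0.0387 -0.0448 -18.19 5.5 0 1" --pt "0.0126 0.0418 -0.0503 -20.1 6.08 0 1"

```text
t: 19.22
eef_pos: [0.6056, 0.0135, 0.1782]
tool_rot: [0.056, 0.798, 0.595, -0.077]
contact_force: [-0.4, 0.4, -0.5]
gripper_width: 0.125
```

```bash
python3 st.py; python3 - <<'E'
from h import *
T=cam('top');c=cam('side')
cv2.imwrite('pics/s14c.png',cv2.resize(c['color'][60:230,200:380,::-1],None,fx=3.4,fy=3.4,interpolation=cv2.INTER_CUBIC))
cv2.imwrite('pics/t14c.png',cv2.resize(T['color'][90:240,220:400,::-1],None,fx=4,fy=4,interpolation=cv2.INTER_CUBIC))
E
```

```text
F world [-0.4  0.4 -0.5] F tub [-0.3 -0.5 -0.5] M tub [0.02 0.08 0.01] C-O tub mm [-4.6 -1.7 -1. ] eul deg [-106.72   23.93   -0.25] tcp [0.6056 0.0135 0.1782] t 19.22
```

View pics/s14c.png

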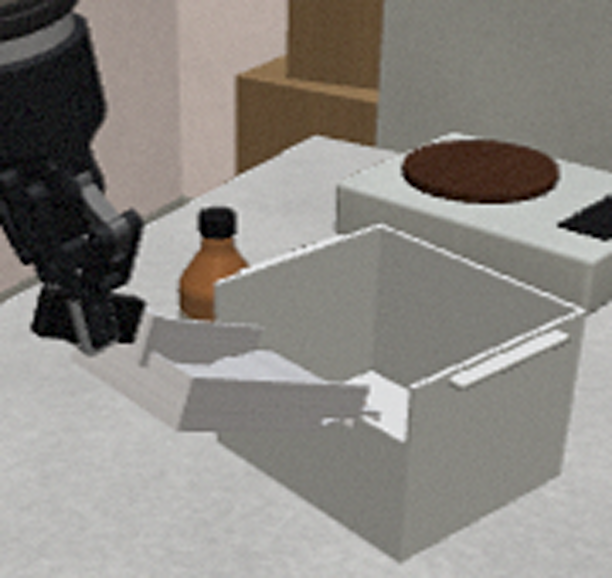

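View pics/t14c.png

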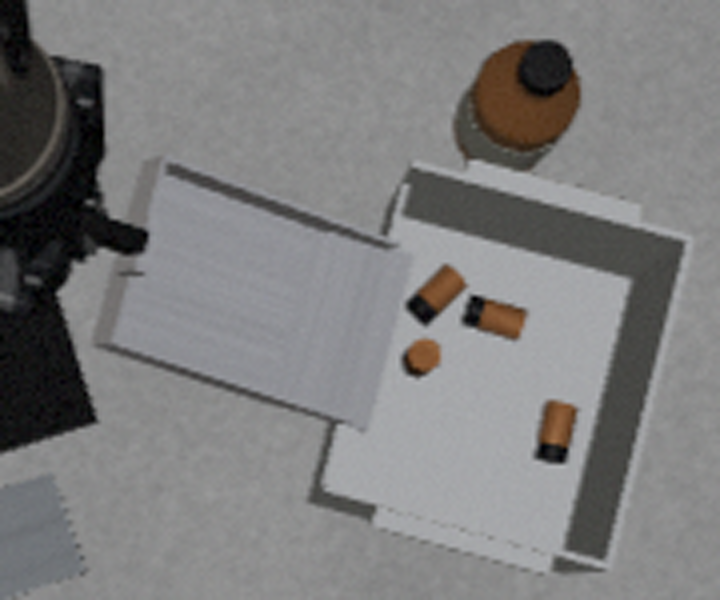

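```bash
python3 sw.py .6063 .0096 .1799 24 24:3:2 24:15:3 24:30:4 22:45:4 16:55:5 10:60:5 4:62:5 0:62:5
```

```text
[0.0003, 0.001, 0.0038, 0.0, 0.0, 0.0, 1] , [0.6066, 0.0106, 0.1837]
[0.0006, 0.002, 0.0158, 0.0, 0.0, 0.0, 1] , [0.6069, 0.0116, 0.1957]
[0.0009, 0.0029, 0.0308, 0.0, 0.0, 0.0, 1] , [0.6072, 0.0125, 0.2107]
[0.0018, 0.0059, 0.0402, -1.91, 0.58, 0.0, 1] , [0.6081, 0.0155, 0.2201]
[0.0045, 0.0147, 0.0328, -7.66, 2.32, 0.0, 1] , [0.6108, 0.0243, 0.2127]
[0.0063, 0.0207, 0.0197, -13.4, 4.05, 0.0, 1] , [0.6126, 0.0303, 0.1996]
[0.0075, 0.0248, 0.003, -19.14, 5.79, 0.0, 1] , [0.6138, 0.0344, 0.1829]
[0.008, 0.0265, -0.0097, -22.97, 6.95, 0.0, 1] , [0.6143, 0.0361, 0.1702]
```

Request:
step_arm --pt "0.0003 0.001 0.0038 0 0 0 1" --pt "0.0006 0.002 0.0158 0 0 0 1" --pt "0.0009 0.0029 0.0308 0 0 0 1" --pt "0.0018 0.0059 0.0402 -1.91 0.58 0 1" --pt "0.0045 0.0147 0.0328 -7.66 2.32 0 1" --pt "0.0063 0.0207 0.0197 -13.4 4.05 0 1" --pt "0.0075 0.0248 0.005 -19.14 5.79 0 1" --pt "0.008 0.0265 -0.005 -22.97 6.95 0 1" --pt "0.008 0.0265 -0.005 -22.97 6.95 0 1"

```text
t: 20.07
eef_pos: [0.6134, 0.0406, 0.1716]
tool_rot: [0.178, 0.764, 0.571, -0.242]
contact_force: [-0.6, 1.6, -2.7]
gripper_width: 0.126
```

```bash
python3 st.py; python3 log.py>/dev/null; python3 - <<'E'
from go import *
from h import *
T=cam('top');c=cam('side')
print(tray_now()[0])
cv2.imwrite('pics/s15c.png',cv2.resize(c['color'][60:230,170:370,::-1],None,fx=4,fy=3.5,interpolation=cv2.INTER_CUBIC))
cv2.imwrite('pics/t15c.png',cv2.resize(T['color'][100:240,210:380,::-1],None,fx=4,fy=4,interpolation=cv2.INTER_CUBIC))
E
```

```text
F world [-0.6  1.6 -2.7] F tub [-1.3 -1.1 -2.7] M tub [-0.03  1.11 -0.11] C-O tub mm [-10.   -1.6  63.3] eul deg [-1.0659e+02 -7.0000e-02 -3.5000e-01] tcp [0.6134 0.0406 0.1716] t 20.07
[ 0.58885877 -0.04951197  0.1451172 ]
```

View pics/s15c.png

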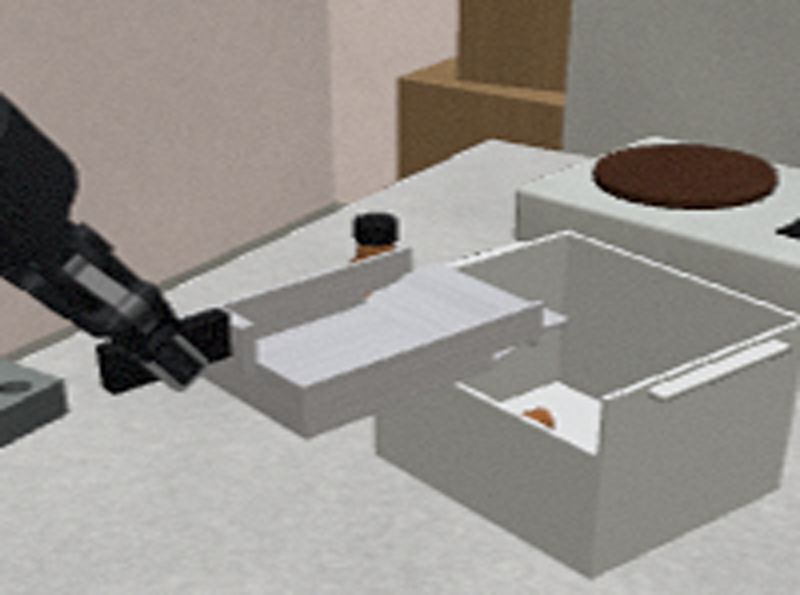

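View pics/t15c.png

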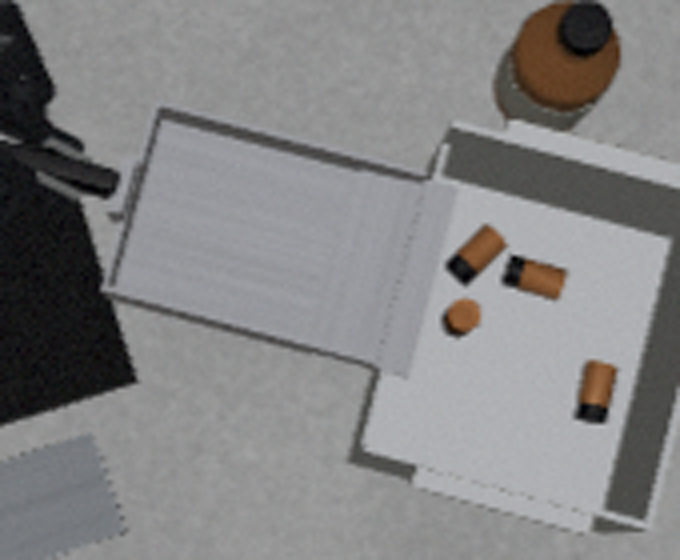

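```bash
python3 - <<'E'
from fit import *
from go import *
np.set_printoptions(precision=4,suppress=True)
T=cam('top');S=cam('side')
t=lambda u:un(u,4,(210,100));s=lambda u:(np.array(u)+.5)/np.array([4,3.5])-.5+np.array([170,60])
O=[(T,(.11,.053,.015),t((456,185))),(T,(.11,-.053,.015),t((406,378))),(T,(-.058,.053,.032),t((160,109))),(T,(-.058,-.053,.032),t((106,293))),
(S,(-.058,-.053,.032),s((305,385))),(S,(-.058,-.053,0),s((307,438))),(S,(.11,-.053,.015),s((568,320)))]
tp,tr=tray_now()
for c,P,u in O: print(proj(c,tp+tr.apply(P))-u)
def f(x): return np.concatenate([proj(c,np.array(x[:3])+R.from_euler('ZY',[x[3],x[4]]).apply(P))-u for c,P,u in O])
r=least_squares(f,[*tp,-1.86,0]);print(r.x,r.fun.reshape(-1,2).round(1).tolist());print(tp,tr.as_euler('ZYX'))
cv2.imwrite('pics/s16.png',cv2.resize(S['color'][100:200,170:330,::-1],None,fx=5,fy=5,interpolation=cv2.INTER_CUBIC))
E
python3 st.py
```

```text
[4.6469 0.1436]
[ 4.0525 -0.5252]
[ 2.8318 -3.9642]
[ 2.2352 -2.119 ]
[ 0.5897 -1.1533]
[ 0.6546 -1.175 ]
[ 1.3793 -0.435 ]
[ 0.5859 -0.0435  0.1484 -1.8478  0.0128] [[0.8, 0.5], [1.3, 0.1], [-1.5, -2.2], [-1.1, 0.1], [0.4, 0.0], [0.4, 0.2], [0.6, 0.5]]
[ 0.5892 -0.0515  0.1468] [-1.8697  0.0032  0.0024]
F world [ 0.7 -0.4 -1.4] F tub [ 0.2  0.7 -1.4] M tub [0.01 0.87 0.03] C-O tub mm [-3.7  0.5 68.5] eul deg [-107.13    0.18    0.14] tcp [0.615  0.0334 0.1776] t 20.27
```

View pics/s16.png

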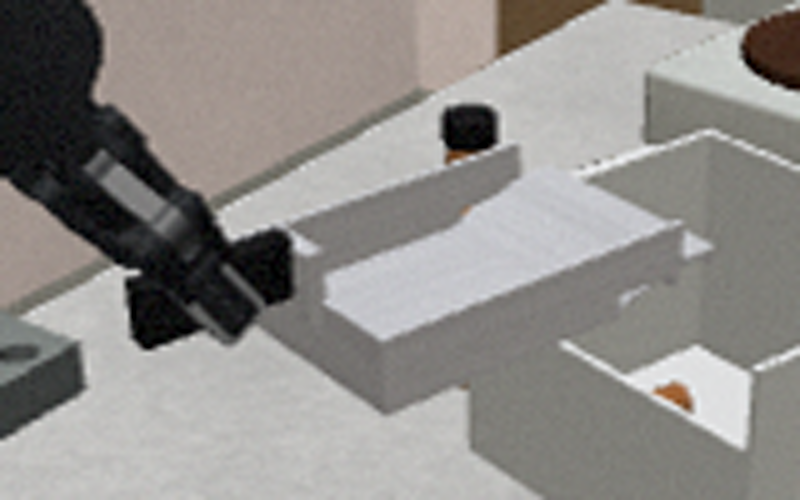

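```bash
python3 st.py; python3 - <<'E'
from h import *
T=cam('top');S=cam('side')
cv2.imwrite('pics/s17.png',cv2.resize(S['color'][100:200,170:330,::-1],None,fx=5,fy=5,interpolation=cv2.INTER_CUBIC))
cv2.imwrite('pics/t17.png',cv2.resize(T['color'][110:210,220:340,::-1],None,fx=6,fy=6,interpolation=cv2.INTER_CUBIC))
E
python3 st.py
```

```text
F world [ 0.7 -0.4 -1.4] F tub [ 0.2  0.7 -1.4] M tub [0.01 0.87 0.03] C-O tub mm [-3.7  0.5 68.5] eul deg [-107.13    0.18    0.14] tcp [0.615  0.0334 0.1776] t 20.27
F world [-0.5  0.3 -2.5] F tub [-0.1 -0.6 -2.5] M tub [0.02 1.   0.03] C-O tub mm [-4.   0.4 68.4] eul deg [-107.11    0.18    0.14] tcp [0.6149 0.0338 0.1775] t 20.37
```

View pics/s17.png

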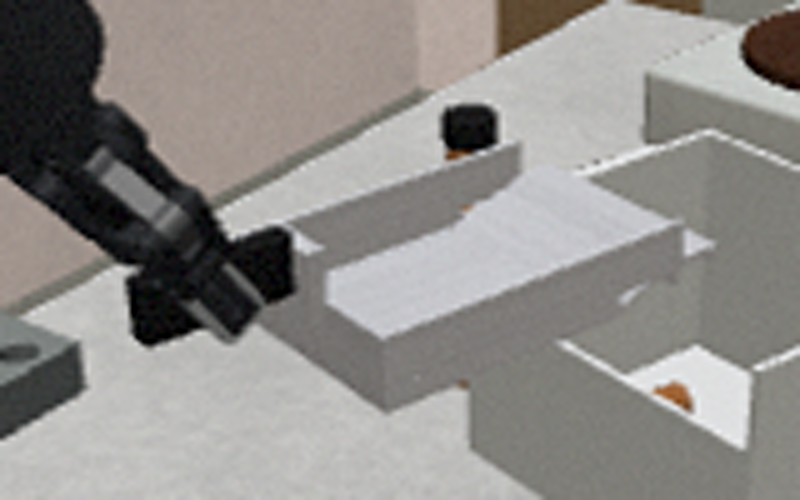

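View pics/t17.png

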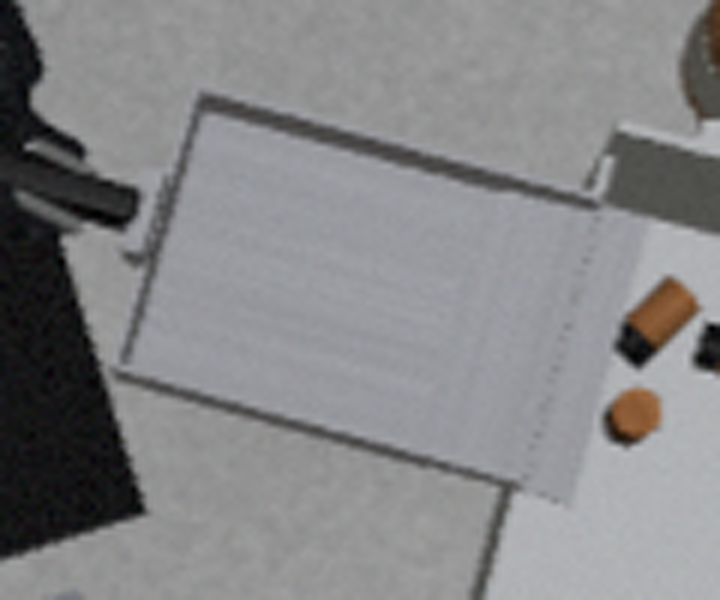

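```bash
python3 - <<'E'
from fit import *
from go import *
np.set_printoptions(precision=4,suppress=True)
T=cam('top');S=cam('side')
t=lambda u:un(u,6,(220,110));s=lambda u:un(u,5,(170,100))
O=[(T,(.11,.053,.015),t((648,219))),(T,(.11,-.053,.015),t((571,505))),(T,(-.058,.053,.032),t((202,95))),(T,(-.058,-.053,.032),t((117,375))),
(S,(-.058,-.053,.032),s((386,342))),(S,(-.058,-.053,0),s((388,412))),(S,(.11,-.053,.015),s((716,243)))]
tp,tr=tray_now()
for c,P,u in O: print(proj(c,tp+tr.apply(P))-u)
def f(x): return np.concatenate([proj(c,np.array(x[:3])+R.from_euler('ZY',[x[3],x[4]]).apply(P))-u for c,P,u in O])
r=least_squares(f,[*tp,-1.86,0]);print(r.x,r.fun.reshape(-1,2).round(1).tolist());print(tp,tr.as_euler('ZYX'))
E
python3 st.py
```

```text
[ 0.0546 -0.0008]
[-0.1147 -0.1045]
[-1.4128 -2.2911]
[-1.2563 -1.1355]
[-0.5894  1.1766]
[-0.3994  2.2947]
[-0.061   2.9334]
[ 0.5873 -0.0512  0.1501 -1.8635 -0.0089] [[0.7, 0.0], [0.7, 0.2], [-1.3, -1.9], [-1.0, -0.5], [0.4, -0.4], [0.7, 0.7], [0.9, 0.5]]
[ 0.589  -0.0503  0.146 ] [-1.868   0.0025  0.0015]
F world [ 0.5 -0.7 -2.8] F tub [ 0.5  0.7 -2.8] M tub [-0.03  0.96 -0.01] C-O tub mm [-4.8  0.2 67.8] eul deg [-1.0703e+02  1.4000e-01  8.0000e-02] tcp [0.6147 0.0347 0.1768] t 20.47
```

```bash
cp grasp.json grasp0.json; python3 - <<'E'
import sys
from go import *
t0=np.array(G['t']);r0=R.from_euler('z',G['yaw']);g=t0+r0.apply([-.0998,0,.0461])
r1=r0*R.from_euler('y',-.027);t1=g+r1.apply(r0.inv().apply(t0-g))
G['t']=t1.tolist();G['trot']=r1.as_quat().tolist();json.dump(G,open('grasp.json','w'));print(t0,t1)
E
python3 - <<'E'
from go import *
from kin import *
o=[.5502,.1713,.003]
print(tray_now()[0])
for h in (.13,.03,.006,0):
    P,Q=tcp_for(np.array(o)+[0,0,h],R.from_euler('z',-1.345));print(h,P,delta(P,Q))
E
```

```text
[0.5502 0.1713 0.003 ] [0.55047049 0.17012249 0.00571108]
[ 0.58861729 -0.05143364  0.14870833]
0.13 [0.52998958 0.25827166 0.16323625] ([-0.0847, 0.2236, -0.0135], [1.42, 0.04, 29.96])
0.03 [0.52998958 0.25827166 0.06323625] ([-0.0847, 0.2236, -0.1135], [1.42, 0.04, 29.96])
0.006 [0.52998958 0.25827166 0.03923625] ([-0.0847, 0.2236, -0.1375], [1.42, 0.04, 29.96])
0 [0.52998958 0.25827166 0.03323625] ([-0.0847, 0.2236, -0.1435], [1.42, 0.04, 29.96])
```

Request:
step_arm --pt "-0.002 0.005 0 0 0 0.7 1" --pt "-0.006 0.015 0 0 0 2 1" --pt "-0.012 0.031 0 0.2 0 4.2 1" --pt "-0.02 0.052 0 0.4 0 7 1" --pt "-0.028 0.075 -0.001 0.6 0 10 1" --pt "-0.037 0.098 -0.002 0.8 0 13.1 1" --pt "-0.046 0.121 -0.004 1 0 16.2 1" --pt "-0.055 0.144 -0.006 1.2 0 19.3 1" --pt "-0.063 0.167 -0.008 1.4 0 22.4 1" --pt "-0.071 0.188 -0.01 1.42 0 25.2 1"

```text
t: 21.3
eef_pos: [0.5419, 0.2272, 0.165]
tool_rot: [0.218, 0.624, 0.727, -0.187]
contact_force: [0.3, -0.2, -1.9]
gripper_width: 0.124
```

Request:
step_arm --pt "-0.006 0.015 -0.001 0 0 2 1" --pt "-0.01 0.025 -0.002 0 0 3.4 1" --pt "-0.0125 0.032 -0.006 0 0 4.3 1" --pt "-0.0133 0.0342 -0.015 0 0 4.6 1" --pt "-0.0133 0.0342 -0.028 0 0 4.6 1" --pt "-0.0133 0.0342 -0.042 0 0 4.6 1" --pt "-0.0133 0.0342 -0.056 0 0 4.6 1" --pt "-0.0133 0.0342 -0.068 0 0 4.6 1" --pt "-0.0133 0.0342 -0.075 0 0 4.6 1" --pt "-0.0133 0.0342 -0.077 0 0 4.6 1"

```text
t: 22.13
eef_pos: [0.5295, 0.2573, 0.0862]
tool_rot: [0.225, 0.597, 0.749, -0.181]
contact_force: [-0.6, -0.8, -2.2]
gripper_width: 0.125
```

Request:
step_arm --pt "0 0 -0.002 0 0 0 1" --pt "0 0 -0.008 0 0 0 1" --pt "0 0 -0.014 0 0 0 1" --pt "0 0 -0.018 0 0 0 1" --pt "0 0 -0.018 0 0 0 1" --pt "0 0 -0.018 0 0 0 1" --pt "0 0 -0.018 0 0 0 1"

```text
t: 22.72
eef_pos: [0.5303, 0.2585, 0.0703]
tool_rot: [0.225, 0.597, 0.749, -0.179]
contact_force: [0.2, -0.0, -1.8]
gripper_width: 0.126
```

```bash
python3 log.py>/dev/null; python3 - <<'E'
from go import *
from h import *
p,r,o=cur();t,q=tray_now(p,r);print(p,t,q.as_euler('ZYX'),np.round(o['contact_force'],1),np.round(o['torque'],2),o['t'])
P,Q=tcp_for(np.array([.5502,.1713,.003]),R.from_euler('z',-1.345));print(P,delta(P,Q))
T=cam('top');S=cam('side')
cv2.imwrite('pics/s18.png',cv2.resize(S['color'][220:340,120:280,::-1],None,fx=5,fy=5,interpolation=cv2.INTER_CUBIC))
cv2.imwrite('pics/t18.png',cv2.resize(T['color'][130:240,110:250,::-1],None,fx=5,fy=5,interpolation=cv2.INTER_CUBIC))
E
```

```text
[0.53025377 0.25854202 0.07034421] [0.550428   0.17149029 0.04031494] [-1.34499367 -0.00232117 -0.0017784 ] [ 0.2 -0.  -1.8] [0.96 0.22 0.03] 22.7167
[0.52998958 0.25827166 0.03323625] ([-0.0003, -0.0003, -0.0371], [0.15, -0.07, -0.0])
```

View pics/s18.png

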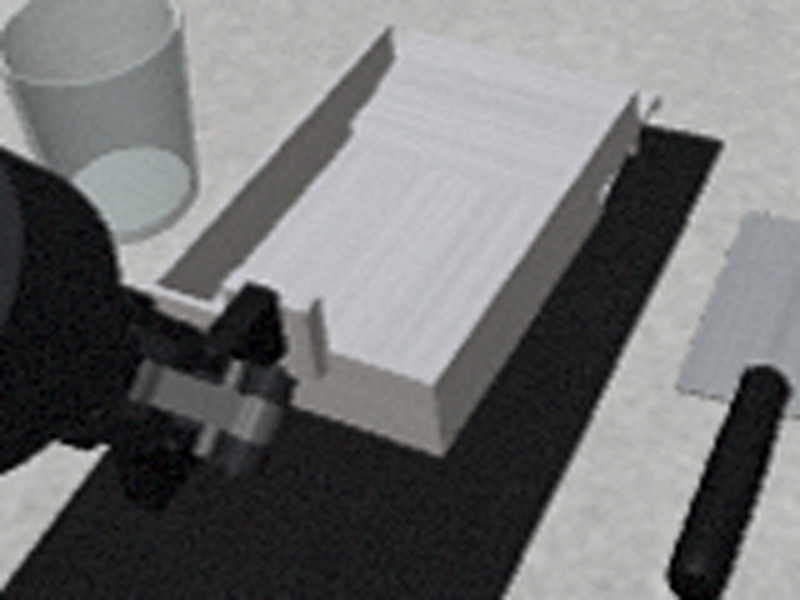

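View pics/t18.png

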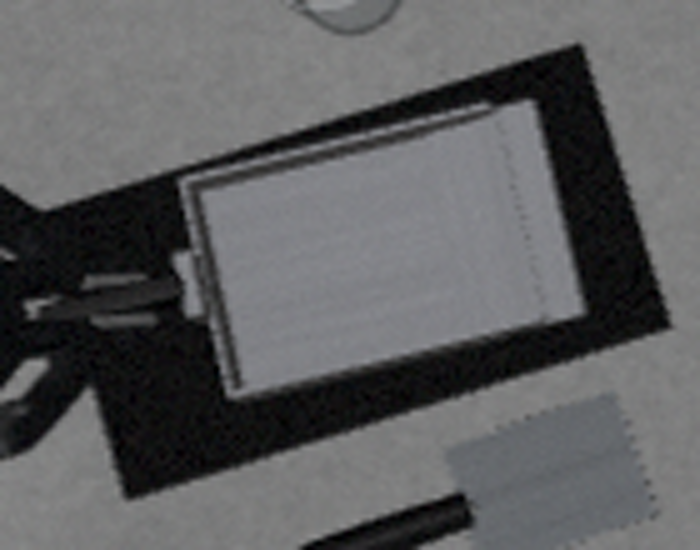

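Request:
step_arm --pt "0 0 -0.003 0 0 0 1" --pt "0 0 -0.009 0 0 0 1" --pt "0 0 -0.016 0 0 0 1" --pt "0 0 -0.023 0 0 0 1" --pt "0 0 -0.028 0 0 0 1" --pt "0 0 -0.031 0 0 0 1" --pt "0 0 -0.032 0 0 0 1" --pt "0 0 -0.032 0 0 0 1"

```text
t: 23.48
eef_pos: [0.53, 0.2583, 0.0377]
tool_rot: [0.225, 0.597, 0.749, -0.18]
contact_force: [0.4, 0.4, -1.8]
gripper_width: 0.125
```

```bash
cat > pl.py <<'E'
from go import *
from h import *
p,r,o=cur();t,q=tray_now(p,r);print(p,t,q.as_euler('ZYX'),np.round(o['contact_force'],1),np.round(o['torque'],2),o['t'])
P,Q=tcp_for(np.array([.5502,.1713,.003]),R.from_euler('z',-1.345));print(P,delta(P,Q))
E
python3 pl.py
```

```text
[0.52997722 0.25827366 0.03772589] [0.55012637 0.17119712 0.00775177] [-1.34502263 -0.00293985 -0.00268455] [ 0.4  0.4 -1.8] [ 0.91  0.23 -0.05] 23.4833
[0.52998958 0.25827166 0.03323625] ([0.0, -0.0, -0.0045], [0.2, -0.11, 0.0])
```

Request:
step_arm --pt "0 0 -0.0015 0 0 0 1" --pt "0 0 -0.003 0 0 0 1" --pt "0 0 -0.003 0 0 0 1"

```text
t: 23.73
eef_pos: [0.5301, 0.2585, 0.035]
tool_rot: [0.225, 0.597, 0.749, -0.179]
contact_force: [-0.3, 0.2, -2.8]
gripper_width: 0.123
```

```bash
python3 pl.py
```

```text
[0.5300797  0.25848398 0.03504455] [0.55024048 0.17142862 0.00501675] [-1.34503289 -0.00233825 -0.00212255] [-0.3  0.2 -2.8] [0.9  0.23 0.06] 23.7333
[0.52998958 0.25827166 0.03323625] ([-0.0001, -0.0002, -0.0018], [0.16, -0.09, 0.0])
```

Request:
step_arm --pt "0 0 -0.001 0 0 0 1" --pt "0 0 -0.0015 0 0 0 1" --pt "0 0 -0.0015 0 0 0 1"

```text
t: 23.98
eef_pos: [0.5303, 0.2586, 0.0339]
tool_rot: [0.225, 0.597, 0.749, -0.179]
contact_force: [-0.2, 0.5, -0.4]
gripper_width: 0.121
```

```bash
python3 pl.py
```

```text
[0.53025352 0.25863314 0.03389151] [0.55044268 0.17157804 0.00388204] [-1.34480883 -0.00254283 -0.00186798] [-0.2  0.5 -0.4] [ 0.47  0.18 -0.06] 23.9833
[0.52998958 0.25827166 0.03323625] ([-0.0003, -0.0004, -0.0007], [0.17, -0.07, -0.01])
```

Request:
step_arm --pt "0 0 -0.001 0 0 0 1" --pt "0 0 -0.001 0 0 0 1"

```text
t: 24.15
eef_pos: [0.5303, 0.2588, 0.0332]
tool_rot: [0.225, 0.597, 0.749, -0.179]
contact_force: [-1.3, 1.9, 4.4]
gripper_width: 0.122
```

```bash
python3 pl.py
```

```text
[0.53030035 0.25875139 0.03320102] [0.55049801 0.17169292 0.00320705] [-1.34475974 -0.00271615 -0.0017642 ] [-1.3  1.9  4.4] [-0.11  0.26 -0.2 ] 24.15
[0.52998958 0.25827166 0.03323625] ([-0.0003, -0.0005, 0.0], [0.17, -0.06, -0.01])
```

Request:
step_arm --pt "0 0 0 0 0 0 0.6" --pt "0 0 0 0 0 0 0.2" --pt "0 0 0 0 0 0 -0.3" --pt "0 0 0 0 0 0 -0.8" --pt "0 0 0 0 0 0 -1" --pt "0 0 0 0 0 0 -1" --pt "0 0 0 0 0 0 -1"

```text
t: 24.73
eef_pos: [0.5301, 0.2584, 0.0326]
tool_rot: [0.225, 0.597, 0.749, -0.179]
contact_force: [0.6, -1.1, -0.5]
gripper_width: 0.998
```

```bash
python3 pl.py; python3 - <<'E'
from h import *
T=cam('top');S=cam('side')
cv2.imwrite('pics/s19.png',cv2.resize(S['color'][220:340,120:280,::-1],None,fx=5,fy=5,interpolation=cv2.INTER_CUBIC))
E
```

```text
[0.53008877 0.25837846 0.03255976] [0.55023932 0.17131624 0.00254499] [-1.34512355 -0.00248432 -0.00223531] [ 0.6 -1.1 -0.5] [ 0.53  0.14 -0.  ] 24.7333
[0.52998958 0.25827166 0.03323625] ([-0.0001, -0.0001, 0.0007], [0.17, -0.09, 0.01])
```

View pics/s19.png

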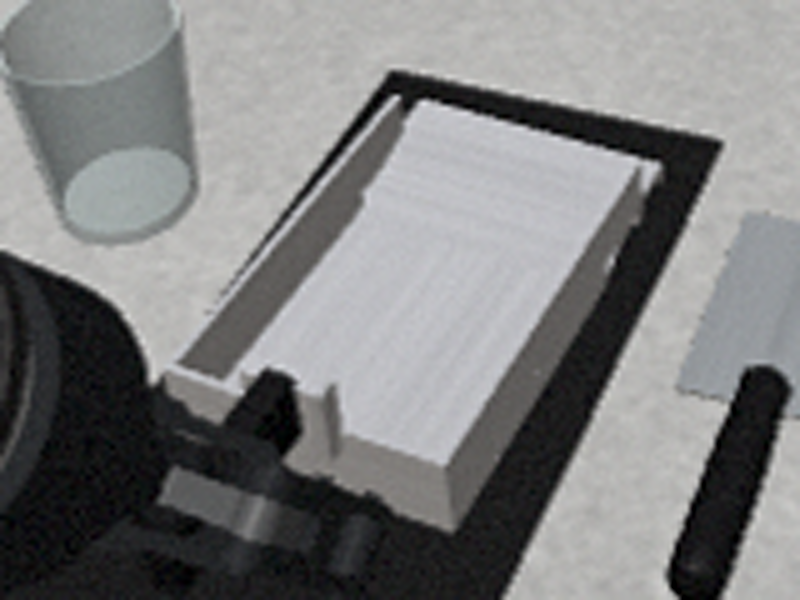

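Released; withdraw upward and back along the tool axis.

Request:
step_arm --pt "-0.001 0.003 0.006 0 0 0 -1" --pt "-0.003 0.01 0.018 0 0 0 -1" --pt "-0.005 0.02 0.036 0 0 0 -1" --pt "-0.008 0.032 0.056 0 0 0 -1" --pt "-0.011 0.045 0.078 0 0 0 -1" --pt "-0.014 0.058 0.1 0 0 0 -1" --pt "-0.017 0.07 0.12 0 0 0 -1" --pt "-0.019 0.08 0.14 0 0 0 -1" --pt "-0.019 0.08 0.15 0 0 0 -1" --pt "-0.019 0.08 0.15 0 0 0 -1"

```text
t: 25.67
eef_pos: [0.512, 0.3396, 0.185]
tool_rot: [0.225, 0.597, 0.749, -0.177]
contact_force: [0.4, -0.9, 0.3]
gripper_width: 1.003
```

```bash
python3 - <<'E'
from h import *
T=cam('top','tF.png');S=cam('side','sF.png')
cv2.imwrite('pics/t20.png',cv2.resize(T['color'][130:240,110:250,::-1],None,fx=5,fy=5,interpolation=cv2.INTER_CUBIC))
E
```

```text
(no output)
```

View pics/tF.png

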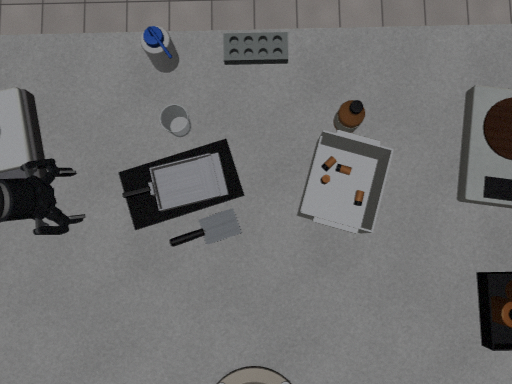

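View pics/sF.png

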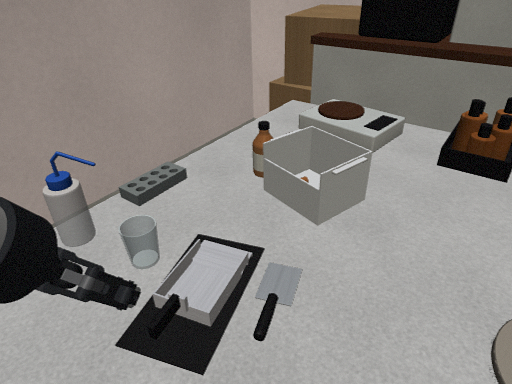

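View pics/t20.png

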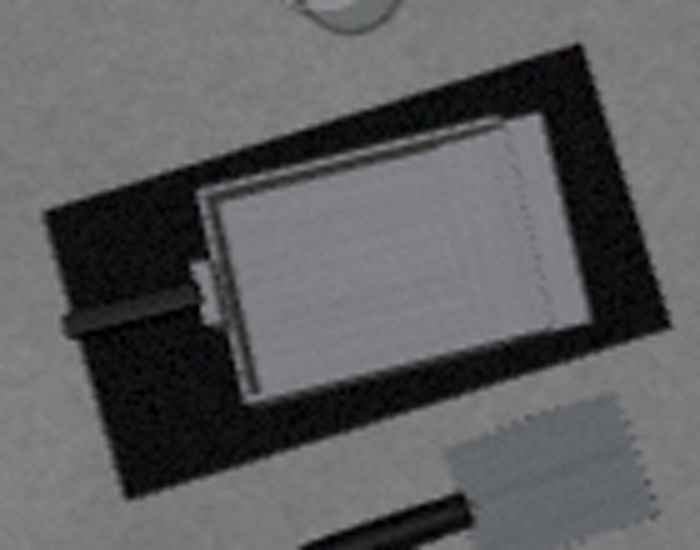

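```bash
python3 - <<'E'
import cv2,numpy as np
for n,b,bx in(('top0','tF',(130,235,295,400)),('side0','sF',(125,220,250,375))):
    a=cv2.imread(f'pics/{n}.png',0).astype(np.float32);c=cv2.imread(f'pics/{b}.png',0).astype(np.float32)
    y0,y1,x0,x1=bx;print(n,cv2.phaseCorrelate(a[y0:y1,x0:x1],c[y0:y1,x0:x1]),np.abs(a-c)[y0:y1,x0:x1].mean())
from station import bot
print(bot.hand_in())
E
```

```text
top0 ((-0.019324035706482334, -0.07167152404572619), 0.5903613014639814) 5.101678
side0 ((0.4630417906025599, 0.008385201205108217), 0.8989746969540914) 3.1170526
the job is handed in; nothing more can be done
None
```

The job is done and handed in at about 26 s. I took the tray by its handle, kept it level on the way over, hooked the notch over the tub's low edge and pushed it home. With the lip bearing on the edge, I swung the handle up to about 76°. All four vials tipped into the tub, and the empty tray went back on its mat and was released.

**What the last checks showed**
- **Vials:** the top picture shows all four lying in the tub and the tray empty.
- **Tray:** its corners are within about 1 px (2 mm) of where they were before the lift, and it lies flat on the mat.
- **Tub:** image comparison with the start gives a shift of under 0.1 px in the top view and about 0.5 px in the side view, so at most about 1 mm.
- **Other things:** the beaker, bottle and spatula look where they were. I compared these by eye only.
- **Robot:** it stands clear of everything with the gripper open.

**What was not perfect**
- **Level:** before hooking, the picture fit put the loaded tray as much as 1.7° nose-down, close to the limit of what it can measure. I left it uncorrected, and the vials stayed standing.
- **Push home:** the push reached about 4.5 N, just under the tub's stated sliding range, so I backed off.
- **Twist in the grip:** near the top of the swing the tray turned about 2° in the grip. I corrected for that when setting it down.

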